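Hold a loaded slide tray in the tag reader

ROBOT

A 6-joint arm with a two-finger parallel gripper is mounted at the origin on the work surface. World frame = base frame: x ahead of the robot, y to its left, z up, the work surface at z = 0. Lengths are in m, angles in rad, forces in N, time in s.
With the tool pointing down it reaches from about 0.225 to 0.875 m from the base axis. Payload 3.4 kg.
Tool frame: the origin (TCP) lies on the centre line of the jaws, within the pads' length; the fingertips stand 8 mm ahead of it and the grasp point (between the pads) lies 11 mm behind it; z points along the fingers, y is the line along which they close (so a half turn about z gives the same grasp; the last joint's range is limited). The gripper opens to 85 mm and grips with 20 to 120 N. Pads are 22 mm wide; open, the fingers measure 114 mm over their backs; the gripper's body (76 mm by 85 mm) begins 54 mm behind the grasp point. The pads swing forward as they close: fully open they stand 13 mm farther back than shut.
Start: joints at [-1.444, 0.276, 1.505, -0, 1.361, -0.121], TCP at [0.141, -0.557, 0.239] pointing down, gripper open.
Joint ranges: [-2.89, 2.89], [-0.75, 2.08], [0.22, 2.7], [-1.18, 4.32], [0.11, 2.71], [-2.7, 2.7]. Speed limits (rad/s): [2.57, 2.57, 3.14, 3.14, 3.14, 3.14].

INTERFACE

Orientations are given as a unit quaternion [x, y, z, w].
In Python, from bench import * gives the robot as it stands.
- The arm moves only by the shell command python3 -m creep 'ROWS' [FORCE]. ROWS is JSON, a list of rows, each an object of numbers: "wx", "wy", "wz": the turn, a rotation vector about the tool's x, y, z in rad; "dx", "dy", "dz": the shift along the tool's x, y, z in mm; "gripper": the finger opening in mm, from 0 to 85.4. A call has exactly 5 rows; each row shifts and turns the commanded pose from where the row before left it, along the tool's axes as they then stand; what a row does not reach is not made up. A row lasts 1/12 s, in which the tool goes at most 41.7 mm and 7.16 degrees, less where a joint would pass 70% of its speed; a pose out of reach is approached as far as the arm can. A call with a gripper value outside its range is refused whole. The fingers move at their own pace and stop on an object; FORCE is the grip in N (left out, the last holds). Time passes only in rows, so rows that do not move let the fingers close, or fill a call up. It gives the time, the measured TCP pose, the force, the opening and the grip force at its end, in the units of the state.
- get_obs(): the state, without advancing time (a new reading comes with each control period).
- read_camera(name): name is "scene" or "top" or "wrist"; returns (picture, depth): 480x640x3 uint8, blue, green, red; 480x640 float32, m along the optical axis (not along the pixel's ray), 0 where there is no reading.
- calibration(name): a dict with "mtx" (3x3 intrinsics, pixels), "world_from_camera" (4x4, takes a point from camera to world coordinates). Camera axes: x right, y down, z forward; pixel columns grow to the right and rows downward; lengths in m; the calibration is good to about 2 mm. The wrist camera is an equidistant fisheye: a pixel r from the principal point sees the ray r / f radians off the axis. A picture is of the moment at which its call begins: read the wrist's pose just before it. calibration takes no time and is no camera call; for the wrist camera it gives the pose at the moment of the call.
- finish_job(): hands the job in; it is judged then, once.
Trained networks look in the newest picture that a camera, given by its name, has taken for a name from the list of things; names that differ only in an ending like _2 or _b are one class to them, and where a whole thing is asked for, a point or a joint stands for the part that bears it (a point fixed in the world has none). Each returns a list of dicts, best first, with "conf" (0 to 1); they miss things now and then, are a little off and sometimes report something else, mostly with a low value. They report only what shows in the picture. A call takes as long as a camera call. They do not tell look-alikes from the thing itself.
- spot_in(camera, label): "point" ([x, y, z] in m, in world coordinates, good to about 4 mm: the middle of the surface that is visible of it).
- masks_of(camera, label): "pixels" (480x640 bool, what is visible of it).
The state is a dict: "t": time; "joints": joint angles; "qvel": joint speeds; "effort": joint torques, N m; "ee_pos": TCP position; "tool_rot": TCP orientation; "force": force on the tool from outside, world axes, zero at the start; "ft_torque": the same for the moment, N m; "grip_width": finger opening in m; "grasp_force": force on a finger pad.
Only numpy, scipy, OpenCV 4.12 (cv2) and the standard library are available. Lean on these libraries where they do the work, as an engineer would, in place of code of your own. Each camera call takes 0.05 s, during which the arm holds its last target. There are 200 camera calls.

TASK

Get the slide tray read: lay the orange spacer sheet flat on the blue slide holder that is already in the tray, lay the second blue holder squarely on the sheet, then take the tray by its black handle, pass it holder end first through the slot of the tag reader and push it fully home against the sprung backplate. The backplate throws the tray out again when it is let go, so finish while still holding the tray pressed fully home. Leave the white-capped specimen vials standing where they are.

Things in the scene. Friction and masses are not known exactly. Their poses are not given: they have to be found in the camera images.
- spacer_mid (a point): Centre of the loose orange spacer sheet, 86 x 57 x 4 mm (x, y, z), 25 g. At the start it lies flat on a black block 66 x 36 x 22 mm that is fixed to the bench and turned the same way; the sheet overhangs the block by 10 mm at each end and on each side, its underside 22 mm above the bench.
- holder2_mid (a point): Centre of the second slide holder, a shut flat blue plastic box 84 x 53 x 12 mm (x, y, z), about 60 g, with two clear windows and two paper labels on top. It lies flat on the bare bench at the start.
- holder1_mid (a point): Centre of the first slide holder, the same blue box 84 x 53 x 12 mm, which already lies in the tray at the start, its long side along the tray.
- tray_floor (a point): Middle of the upper face of the tray's 4 mm floor, where the layers are stacked, 4 mm above the tray's underside; z up, x from the handle towards the nose. Floor: x -49 to +49 mm, y -34 to +34. First holder, sheet and second holder stacked reach 28 mm above this point, 6 mm above the corner posts.
- tray: The loose aluminium slide tray, about 150 g, origin 4 mm below tray_floor, same axes, standing on the bench at the start. Each corner has an L-shaped post 3 mm thick, 22 mm high, 14 mm long along x and 12.5 mm along y; the space between the posts is 92 x 62 mm, the sides between them are open for the fingers. A flat tongue 40 mm wide, 4 mm thick runs back to x = -110 mm and carries the handle.
- tray_grip (a point): Grip point of the tray's black handle, an upright tab 10 mm thick (x), 26 mm wide (y), its top 54 mm above the tray's underside. The point is on the tab's centre line, 99 mm behind tray_floor (-x) and 36 mm above the tray's underside; same axes as the tray. Between the tab and the rear corner posts there are 45 mm free for a finger.
- slot_mouth (a point): Middle of the lower edge of the reader's slot, in its front panel, 20 mm above the bench; x points level into the slot, y left along it, z up. The slot is 72 mm wide and 34 mm high: 2 mm more on each side and above than the loaded tray. The tray is home when tray_floor is 49 to 56 mm inside this point (x): rear posts just inside the slot, the handle some 45 mm outside.
- reader: The fixed tag reader, a flat white box 150 mm wide, 200 mm deep, 78 mm high, a clear window in its roof over the tunnel; origin on the bench below slot_mouth, same axes. The slot's floor runs on level outwards as an aluminium ledge 84 mm wide, 110 mm long (x -110 to 0), 20 mm above the bench, on which the tray can be set and slid in. Two black guides 20 mm high flare from the mouth's sides over the ledge's last 30 mm.
- backplate (a joint): Travel in m of the sprung red backplate inside the tunnel: 0 when free, 0.025 at its stop, growing as it is pushed in. Its face stands 80 mm inside slot_mouth when free. It pushes back with 3.2 N at first and 7.2 N at the stop. The tray is fully home from 0.018 on.
- vial1_mid (a point): Centre of a specimen vial (bystander), 35 mm across and 75 mm high, white cap, standing loose on the bench.
- vial2_mid (a point): Centre of a specimen vial (bystander), 35 mm across and 75 mm high, white cap, standing loose on the bench.
- vial3_mid (a point): Centre of a specimen vial (bystander), 35 mm across and 75 mm high, white cap, standing loose on the bench.
Mind the look-alikes: they are no part of the job. Leave any green look-alike of the part that bears holder2_mid alone.

How it is judged:
On the way, in this order (a step that is already met when the one before it is completed fails the run):
1. the spacer sheet lies flat on the first holder, between the tray's posts (x of holder1_mid in the frame of tray_floor between -0.005 and 0.005 m and y of holder1_mid in the frame of tray_floor between -0.006 and 0.006 m and z of holder1_mid in the frame of tray_floor between 0.0035 and 0.0085 m and angle between the z axis of each of holder1_mid, spacer_mid and the z axis of tray_floor, either way round below 0.06 rad and angle between the x axis of each of holder1_mid, spacer_mid and the x axis of tray_floor, either way round below 0.12 rad and x of spacer_mid in the frame of tray_floor between -0.005 and 0.005 m and y of spacer_mid in the frame of tray_floor between -0.006 and 0.006 m and z of spacer_mid in the frame of tray_floor between 0.0115 and 0.0165 m), for 0.2 s.
2. the second holder lies flat on the spacer sheet, between the tray's posts (all of step 1 and x of holder2_mid in the frame of tray_floor between -0.005 and 0.005 m and y of holder2_mid in the frame of tray_floor between -0.006 and 0.006 m and z of holder2_mid in the frame of tray_floor between 0.0195 and 0.0245 m and angle between the z axis of holder2_mid and the z axis of tray_floor, either way round below 0.06 rad and angle between the x axis of holder2_mid and the x axis of tray_floor, either way round below 0.12 rad), for 0.2 s.
3. the loaded tray's nose has passed level through the slot (all of step 2 and x of tray_floor in the frame of slot_mouth above -0.03 m and y of tray_floor in the frame of slot_mouth between -0.006 and 0.006 m and z of tray_floor in the frame of slot_mouth between 0.001 and 0.008 m), for 0.1 s.
At the end, for the whole second after the job is handed in: Fingers still bear on the tray (over 2 N), at rest in the slot, within 5 mm of its middle, backplate pushed in at least 18 of 25 mm; in the tray first holder, sheet, second holder in that order, flat (2.5 mm, 0.06 rad) and within 5 mm (6 mm across) of its middle; vials standing (all of step 2 and x of tray_floor in the frame of slot_mouth between 0.045 and 0.06 m and y of tray_floor in the frame of slot_mouth between -0.005 and 0.005 m and z of tray_floor in the frame of slot_mouth between 0.001 and 0.007 m and angle between the x axis of tray_floor and the x axis of slot_mouth, either way round below 0.09 rad and value of joint backplate above 0.018 m and contact force between the fingers and tray above 2 N and linear speed of tray below 0.02 m/s); the arm keeps its last pose, push and grip.
It fails at once if a specimen vial is shifted by more than 25 mm or tipped (distance of any of vial1_mid, vial2_mid, vial3_mid from where it was at the start of the episode above 0.025 m or angle between any of vial1_mid, vial2_mid, vial3_mid's own z axis and vertical above 0.4 rad).
It also fails if it takes over 72 s, if anything falls off the work surface, if the arm or the gripper's body presses on something with over 40 N, if the wrist force passes 120 N, or if a joint passes its speed limit or range.

## Working session

There is one attempt and no reset: what is moved stays moved. The work goes in short steps, Python scripts to look and compute and a shell command to move; the robot and the scene stay as the last step left them, time stands still between calls to the robot, and variables do not carry over. Pictures are saved under pics/ and viewed, at most 10 in all, crops included, and the job is handed in when it is done.

```bash
ls; mkdir -p pics; cat > h.py <<'E'
from bench import *
import numpy as np, cv2
def world(cam,us,vs,d):
    c=calibration(cam);K=np.array(c["mtx"]);T=np.array(c["world_from_camera"])
    z=d[vs,us];p=np.stack([(us-K[0,2])/K[0,0]*z,(vs-K[1,2])/K[1,1]*z,z],-1)
    return p@T[:3,:3].T+T[:3,3],z>0
E
python3 - <<'E'
from h import *
for n in ("top","scene"):
    im,d=read_camera(n); cv2.imwrite(f"pics/{n}0.png",im); np.save(f"{n}0.npy",d)
    for l in ("spacer_mid","holder2_mid","holder1_mid","tray","tray_grip","slot_mouth","reader","vial1_mid"):
        for r in spot_in(n,l): print(n,l,np.round(r["point"],3),round(r["conf"],2))
o=get_obs();print(o["t"],o["ee_pos"],o["tool_rot"])
E
```

```text
pics
top spacer_mid [ 0.541 -0.197  0.024] 0.82
top holder2_mid [ 0.488 -0.414  0.008] 0.98
top holder2_mid [ 0.611 -0.37   0.005] 0.81
top holder2_mid [0.717 0.286 0.072] 0.27
top holder1_mid [0.515 0.253 0.017] 0.69
top tray [0.472 0.257 0.   ] 0.93
top tray [ 0.721 -0.269  0.077] 0.39
top tray_grip [0.465 0.252 0.   ] 0.94
top slot_mouth [ 0.683 -0.008  0.074] 0.9
top reader [ 0.683 -0.005  0.079] 0.96
top vial1_mid [0.675 0.22  0.076] 0.89
scene spacer_mid [ 0.549 -0.193  0.024] 0.86
scene spacer_mid [0.473 0.25  0.007] 0.64
scene holder2_mid [ 0.488 -0.419  0.012] 0.94
scene holder2_mid [ 0.609 -0.376  0.015] 0.63
scene holder1_mid [0.519 0.251 0.016] 0.67
scene tray [0.468 0.252 0.009] 0.9
scene tray_grip [0.468 0.253 0.   ] 0.64
scene slot_mouth [ 0.728 -0.033  0.077] 0.74
scene slot_mouth [0.472 0.253 0.005] 0.37
scene vial1_mid [0.684 0.21  0.049] 0.8
scene vial1_mid [0.472 0.249 0.005] 0.34
0.9 [ 0.1410287  -0.55746461  0.23935031] [ 9.92332795e-01  1.23594577e-01 -4.00358719e-06  6.31561885e-05]
```

View pics/top0.png

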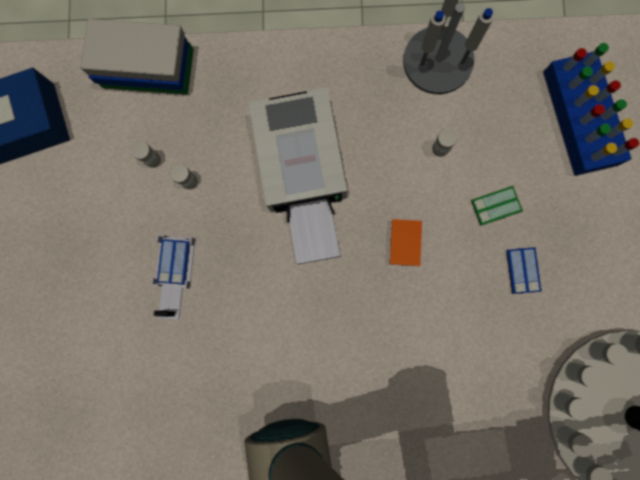

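View pics/scene0.png

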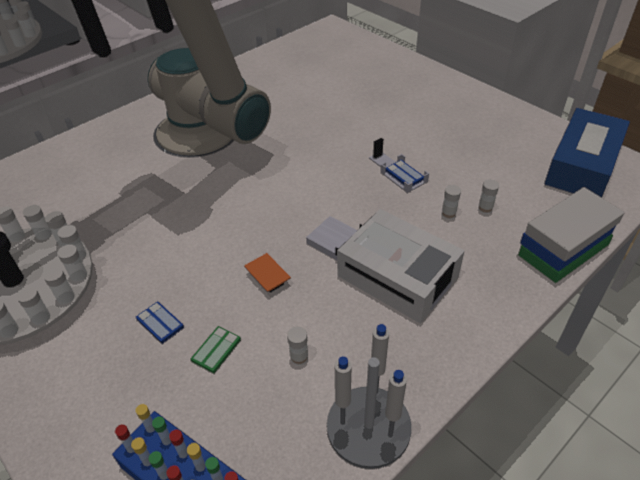

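The top view shows the orange sheet at (406,243). Candidates for holder2 are the blue box at (524,270), the green look-alike at (497,205), and holder1, already in the tray at (174,260). I choose the blue one at (524,270). The tray handle is at (165,313), the reader's ledge at (315,230), and the vials at (148,154), (185,177) and (443,144).

```bash
python3 - <<'E'
from h import *
im=cv2.imread("pics/top0.png");d=np.load("top0.npy")
cv2.imwrite("pics/crop0.png",cv2.resize(im[180:330,380:560],None,fx=4,fy=4,interpolation=cv2.INTER_CUBIC))
c=calibration("top");print(np.round(c["mtx"],1).tolist(),np.round(c["world_from_camera"],3).tolist())
hsv=cv2.cvtColor(im,cv2.COLOR_BGR2HSV)
def fit(name,mask,zr,box):
    m=np.zeros(mask.shape,bool);x0,y0,x1,y1=box;m[y0:y1,x0:x1]=mask[y0:y1,x0:x1]
    v,u=np.nonzero(m);p,ok=world("top",u,v,d);p=p[ok&(p[:,2]>zr[0])&(p[:,2]<zr[1])]
    r=cv2.minAreaRect((p[:,:2]*1000).astype(np.float32));print(name,len(p),np.round(np.median(p[:,2]),4),np.round(r[0],1),np.round(r[1],1),round(r[2],1),"mean",np.round(p.mean(0)*1000,1))
H,S,V=[hsv[...,i].astype(int) for i in range(3)]
fit("spacer",(H<15)&(S>150),(0.015,.04),(380,210,430,275))
blue=(H>95)&(H<130)&(S>70)
fit("holder2",blue,(-.01,.03),(500,240,550,300))
fit("holder1",blue,(-.01,.04),(150,230,200,290))
fit("handle",V<60,(.03,.08),(145,300,185,325))
al=np.ones_like(blue)
fit("ledge",al,(.015,.026),(285,215,350,270))
fit("reader",al,(.07,.09),(240,80,360,215))
for l in ("vial1_mid",):
  pass
for n,b in (("v1",(135,140,165,170)),("v2",(170,163,203,192)),("v3",(430,128,460,160))): fit(n,al,(.068,.085),b)
E
```

```text
[[540.8, 0.0, 317.7], [0.0, 540.8, 233.5], [0.0, 0.0, 1.0]] [[-0.025, -0.992, 0.127, 0.434], [-0.999, 0.03, 0.034, -0.065], [-0.037, -0.126, -0.991, 1.044], [0.0, 0.0, 0.0, 1.0]]
spacer 1318 0.0258 [ 543.5 -195.8] [56.1 84.9] 84.4 mean [ 543.2 -195.7   25.8]
holder2 546 0.0114 [ 485.5 -416.6] [82.3 54.2] 4.3 mean [ 488.8 -413.5   11.4]
holder1 548 0.0155 [520.7 253.6] [58. 84.] 83.9 mean [523.8 249.1  15.2]
handle 83 0.0524 [422.5 260.4] [24.2  7.6] 87.4 mean [422.4 258.1  49.7]
ledge 2000 0.0198 [561.4 -20.2] [94.1 87.2] 8.9 mean [558.3 -21.2  19.8]
reader 8721 0.0778 [721.3   2.9] [206.1 150.2] 8.8 mean [719.4   2.5  77.8]
v1 229 0.0749 [726.1 293.6] [35.1 26. ] 0.4 mean [725.7 294.   74.7]
v2 280 0.0746 [679.5 222.9] [34.  33.8] 66.2 mean [678.9 222.2  74.7]
v3 288 0.0748 [ 728.3 -273. ] [33.2 34.1] 3.6 mean [ 728.  -272.9   74.5]
```

View pics/crop0.png

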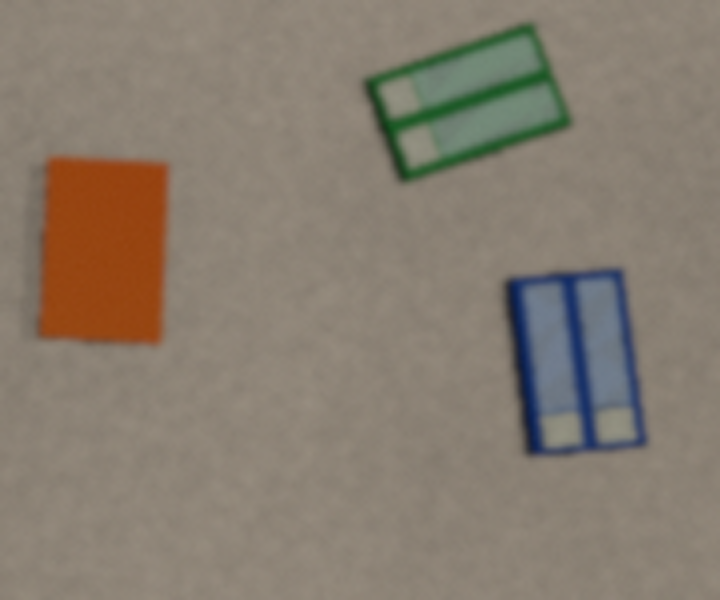

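The crop shows the blue holder at (580,360) with two windows and two labels. The green look-alike is at (470,100) and the sheet at (103,250). I'm going with those.

```bash
cat > to.py <<'E'
# python3 to.py x y z yaw : remaining shift (tool axes, mm) and turn
import sys
from h import *
from scipy.spatial.transform import Rotation as Rn
x,y,z,psi=map(float,sys.argv[1:5])
o=get_obs();R=Rn.from_quat(o["tool_rot"]).as_matrix();p=np.array(o["ee_pos"])*1000
yaw=np.degrees(np.arctan2(R[1,0],R[0,0]))
e=np.array([x,y,z])-p
wz=-(psi-yaw)
c,s=np.cos(np.radians(psi)),np.sin(np.radians(psi))
R2=np.array([[c,s,0],[s,-c,0],[0,0,-1]])
print("t",round(o["t"],2),"p",np.round(p,1),"yaw",round(yaw,2),"tilt",round(float(R[2,2]),5),"w",round(o["grip_width"]*1000,1),"gf",round(float(np.max(o["grasp_force"])),1),"F",np.round(o["force"],1))
print("now-axes",np.round(R.T@e,1),"after-turn axes",np.round(R2.T@e,1),"wz",round(np.radians(wz),3))
E
python3 to.py 543.5 -195.8 100 -5.6
```

```text
t 0.9 p [ 141.  -557.5  239.4] yaw 14.2 tilt -1.0 w 85.3 gf 0.0 F [-0.3  0.1 -0.8]
now-axes [ 478.9 -251.9  139.3] after-turn axes [ 365.3 -399.2  139.4] wz 0.346
```

```bash
python3 -m creep '[{"dx":32,"dy":-17,"dz":5,"gripper":85},{"dx":32,"dy":-17,"dz":5},{"dx":32,"dy":-17,"dz":5},{"dx":32,"dy":-17,"dz":5},{"dx":32,"dy":-17,"dz":5}]' 40
python3 -m creep '[{"dx":32,"dy":-17,"dz":5},{"dx":32,"dy":-17,"dz":5},{"dx":32,"dy":-17,"dz":5},{"dx":32,"dy":-17,"dz":5},{"dx":32,"dy":-17,"dz":5}]'
python3 -m creep '[{"dx":32,"dy":-17,"dz":5},{"dx":32,"dy":-17,"dz":5},{"dx":32,"dy":-17,"dz":5},{"dx":32,"dy":-17,"dz":5},{"dx":32,"dy":-17,"dz":5}]'; python3 to.py 543.5 -195.8 19 -5.6
```

```text
t 0.9 p [ 141.  -557.5  239.4] yaw 14.2 tilt -1.0 w 85.3 gf 0.0 F [-0.3  0.1 -0.8]
now-axes [ 478.9 -251.9  220.3] after-turn axes [ 365.3 -399.2  220.4] wz 0.346invalid input at $[0]: expected keys wx, wy, wz, dx, dy, dz, gripper
invalid input at $[0]: expected keys wx, wy, wz, dx, dy, dz, gripper
invalid input at $[0]: expected keys wx, wy, wz, dx, dy, dz, gripper
```

```bash
python3 -m creep '[{"wx":0,"wy":0,"wz":0,"dx":32,"dy":-17,"dz":5,"gripper":85},{"wx":0,"wy":0,"wz":0,"dx":32,"dy":-17,"dz":5,"gripper":85},{"wx":0,"wy":0,"wz":0,"dx":32,"dy":-17,"dz":5,"gripper":85},{"wx":0,"wy":0,"wz":0,"dx":32,"dy":-17,"dz":5,"gripper":85},{"wx":0,"wy":0,"wz":0,"dx":32,"dy":-17,"dz":5,"gripper":85}]' 40
python3 -m creep '[{"wx":0,"wy":0,"wz":0,"dx":32,"dy":-17,"dz":5,"gripper":85},{"wx":0,"wy":0,"wz":0,"dx":32,"dy":-17,"dz":5,"gripper":85},{"wx":0,"wy":0,"wz":0,"dx":32,"dy":-17,"dz":5,"gripper":85},{"wx":0,"wy":0,"wz":0,"dx":32,"dy":-17,"dz":5,"gripper":85},{"wx":0,"wy":0,"wz":0,"dx":32,"dy":-17,"dz":5,"gripper":85}]'
python3 -m creep '[{"wx":0,"wy":0,"wz":0,"dx":32,"dy":-17,"dz":5,"gripper":85},{"wx":0,"wy":0,"wz":0,"dx":32,"dy":-17,"dz":5,"gripper":85},{"wx":0,"wy":0,"wz":0,"dx":32,"dy":-17,"dz":5,"gripper":85},{"wx":0,"wy":0,"wz":0,"dx":32,"dy":-17,"dz":5,"gripper":85},{"wx":0,"wy":0,"wz":0,"dx":32,"dy":-17,"dz":5,"gripper":85}]'; python3 to.py 543.5 -195.8 19 -5.6
```

```text
t: 1.32
ee_pos: [0.2762, -0.4347, 0.2142]
tool_rot: [0.992, 0.123, 0.0, 0.0]
force: [1.3, -0.6, 0.7]
grip_width: 0.085
grasp_force: 0.0
t: 1.73
ee_pos: [0.4107, -0.3129, 0.1893]
tool_rot: [0.992, 0.124, 0.0, 0.0]
force: [0.6, 0.3, -0.1]
grip_width: 0.0845
grasp_force: 0.0
t: 2.15
ee_pos: [0.545, -0.1911, 0.1642]
tool_rot: [0.992, 0.124, 0.0, 0.0]
force: [1.2, -0.4, -0.3]
grip_width: 0.0848
grasp_force: 0.0
t 2.15 p [ 545.  -191.1  164.2] yaw 14.21 tilt -1.0 w 84.8 gf 0.0 F [ 1.2 -0.4 -0.3]
now-axes [ -2.7   4.1 145.2] after-turn axes [ -1.1   4.8 145.2] wz 0.346
```

```bash
python3 -m creep '[{"wx":0,"wy":0,"wz":0.115,"dx":0,"dy":0,"dz":0,"gripper":85},{"wx":0,"wy":0,"wz":0.115,"dx":0,"dy":0,"dz":0,"gripper":85},{"wx":0,"wy":0,"wz":0.116,"dx":0,"dy":0,"dz":0,"gripper":85},{"wx":0,"wy":0,"wz":0,"dx":-0.5,"dy":2.5,"dz":35,"gripper":85},{"wx":0,"wy":0,"wz":0,"dx":-0.5,"dy":2.3,"dz":35,"gripper":85}]'
python3 - <<'E'
from h import *
im,d=read_camera("wrist");cv2.imwrite("pics/w1.png",im);np.save("w1.npy",d)
c=calibration("wrist");print(np.round(c["mtx"],1).tolist(),np.round(c["world_from_camera"],4).tolist())
print(spot_in("wrist","spacer_mid"))
E
python3 to.py 543.5 -195.8 19 -5.6
```

```text
t: 2.57
ee_pos: [0.5448, -0.1981, 0.0959]
tool_rot: [0.999, -0.049, 0.003, 0.002]
force: [0.2, -0.2, -0.1]
grip_width: 0.0848
grasp_force: 0.0
[[371.6, 0.0, 314.7], [0.0, 371.6, 243.4], [0.0, 0.0, 1.0]] [[-0.0982, -0.9482, -0.302, 0.6164], [-0.9952, 0.0923, 0.0339, -0.2029], [-0.0043, 0.3038, -0.9527, 0.2209], [0.0, 0.0, 0.0, 1.0]]
[{'point': [0.5498, -0.1979, 0.0241], 'conf': 0.89}]
t 2.67 p [ 538.4 -195.4   89.6] yaw -5.63 tilt -0.99993 w 85.2 gf 0.0 F [-1.3  0.6 -0.7]
now-axes [ 5.9  0.1 70.5] after-turn axes [ 5.1 -0.1 70.6] wz -0.001
```

View pics/w1.png

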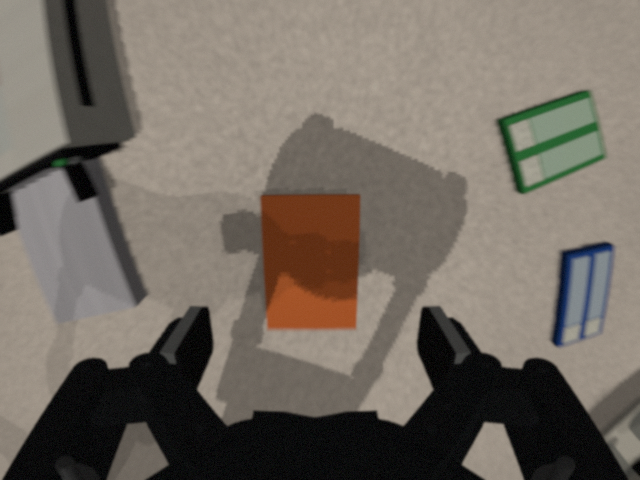

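```bash
cat >> h.py <<'E'
def wworld(c,us,vs,d):
    K=np.array(c["mtx"]);T=np.array(c["world_from_camera"])
    x,y=us-K[0,2],vs-K[1,2];r=np.hypot(x,y)+1e-9;t=np.tan(r/K[0,0]);z=d[vs,us]
    p=np.stack([x/r*t*z,y/r*t*z,z],-1);return p@T[:3,:3].T+T[:3,3],z>0
def rect(p): # centre, long/short side, yaw of the long side
    (c,(w,h),a)=cv2.minAreaRect((p[:,:2]*1000).astype(np.float32))
    if w<h:w,h,a=h,w,a-90
    return np.round(c,1),round(w,1),round(h,1),round((a+90)%180-90,1)
def shot(name,fn=None):
    c=calibration("wrist") if name=="wrist" else None
    im,d=read_camera(name)
    if fn:cv2.imwrite("pics/"+fn+".png",im);np.save(fn+".npy",d)
    hsv=cv2.cvtColor(im,cv2.COLOR_BGR2HSV);H,S,V=[hsv[...,i].astype(int) for i in range(3)]
    return im,d,H,S,V,(lambda m:(lambda q:q[0][q[1]])(wworld(c,*np.nonzero(m)[::-1],d) if c else world(name,*np.nonzero(m)[::-1],d)))
E
python3 - <<'E'
from h import *
im,d,H,S,V,W=shot("wrist","w2")
p=W((H<15)&(S>120));p=p[(p[:,2]>.01)&(p[:,2]<.04)];print(len(p),np.median(p[:,2]),rect(p))
p=W((H>95)&(H<130)&(S>70));p=p[(p[:,2]>-.01)&(p[:,2]<.02)&(p[:,1]<-.3)];print(len(p),np.median(p[:,2]),rect(p))
E
python3 to.py 543.5 -195.8 19 -5.6
```

```text
14112 0.025412581547288732 (array([ 574.6, -102.8]), 267.1, 96.2, 71.7)
2128 0.010593273990748803 (array([ 487.2, -420. ]), 84.4, 66.2, 5.4)
t 2.72 p [ 540.4 -196.3   92.2] yaw -5.64 tilt -0.99998 w 85.3 gf 0.0 F [-0.2 -0.8  0.2]
now-axes [ 3.5 -0.6 73.2] after-turn axes [ 3.1 -0.8 73.2] wz -0.001
```

```bash
python3 - <<'E'
from h import *
im,d,H,S,V,W=shot("wrist","w3")
m=(H<15)&(S>120);n,l,st,ce=cv2.connectedComponentsWithStats(m.astype(np.uint8));i=l[262,311];p=W(l==i);print(len(p),np.median(p[:,2]),rect(p))
E
python3 to.py 543.5 -195.8 19 -5.6
```

```text
13656 0.02539779790912479 (array([ 543.1, -194.3]), 89.3, 63.7, -6.1)
t 2.77 p [ 542.2 -197.1   94.3] yaw -5.64 tilt -1.0 w 84.8 gf 0.0 F [ 0.8 -0.4  0.8]
now-axes [ 1.3 -1.4 75.3] after-turn axes [ 1.2 -1.4 75.3] wz -0.001
```

The wrist picture shows the orange sheet at (311,262), centred between the fingers at (200,340) and (440,340). Its position agrees with the top camera, so I'm descending.

```bash
python3 -m creep '[{"wx":0,"wy":0,"wz":0,"dx":1,"dy":-1,"dz":25,"gripper":85},{"wx":0,"wy":0,"wz":0,"dx":0,"dy":0,"dz":25,"gripper":85},{"wx":0,"wy":0,"wz":0,"dx":0,"dy":0,"dz":15,"gripper":85},{"wx":0,"wy":0,"wz":0,"dx":0,"dy":0,"dz":10,"gripper":85},{"wx":0,"wy":0,"wz":0,"dx":0,"dy":0,"dz":0,"gripper":85}]'
python3 to.py 543.3 -195.5 19 -5.6
```

```text
t: 3.18
ee_pos: [0.5437, -0.1964, 0.0192]
tool_rot: [0.999, -0.049, -0.0, -0.0]
force: [-0.2, 0.4, 0.9]
grip_width: 0.0853
grasp_force: 0.0
t 3.18 p [ 543.7 -196.4   19.2] yaw -5.63 tilt -1.0 w 85.3 gf 0.0 F [-0.2  0.4  0.9]
now-axes [-0.5 -0.9  0.2] after-turn axes [-0.5 -0.9  0.2] wz -0.001
```

```bash
python3 -m creep '[{"wx":0,"wy":0,"wz":0,"dx":0,"dy":0,"dz":0,"gripper":50},{"wx":0,"wy":0,"wz":0,"dx":0,"dy":0,"dz":0,"gripper":50},{"wx":0,"wy":0,"wz":0,"dx":0,"dy":0,"dz":0,"gripper":50},{"wx":0,"wy":0,"wz":0,"dx":0,"dy":0,"dz":0,"gripper":50},{"wx":0,"wy":0,"wz":0,"dx":0,"dy":0,"dz":0,"gripper":50}]' 25
python3 to.py 520.7 253.6 150 -6
```

```text
t: 3.6
ee_pos: [0.5448, -0.197, 0.0212]
tool_rot: [0.999, -0.049, 0.002, 0.001]
force: [-0.6, 0.4, 6.4]
grip_width: 0.0561
grasp_force: 26.5
t 3.6 p [ 544.8 -197.    21.2] yaw -5.63 tilt -0.99999 w 56.1 gf 26.5 F [-0.6  0.4  6.4]
now-axes [ -67.7 -445.9 -129.7] after-turn axes [ -71.1 -445.6 -128.8] wz 0.006
```

```bash
python3 -m creep '[{"wx":0,"wy":0,"wz":0,"dx":0,"dy":0,"dz":-5,"gripper":50},{"wx":0,"wy":0,"wz":0,"dx":0,"dy":0,"dz":-15,"gripper":50},{"wx":0,"wy":0,"wz":0,"dx":0,"dy":0,"dz":-40,"gripper":50},{"wx":0,"wy":0,"wz":0,"dx":0,"dy":0,"dz":-40,"gripper":50},{"wx":0,"wy":0,"wz":0,"dx":0,"dy":0,"dz":-20,"gripper":50}]'
python3 - <<'E'
from h import *
im,d,H,S,V,W=shot("wrist","w4")
m=((H<15)&(S>120)).astype(np.uint8);m[:150]=0
n,l,st,ce=cv2.connectedComponentsWithStats(m);i=1+st[1:,4].argmax();p=W(l==i);o=get_obs()
print(ce[i],len(p),rect(p),np.polyfit(p[:,0],p[:,2],1)[0],np.polyfit(p[:,1],p[:,2],1)[0],np.median(p[:,2])-o["ee_pos"][2])
E
python3 to.py 520.7 253.6 150 -6
```

```text
t: 4.02
ee_pos: [0.5453, -0.1972, 0.1442]
tool_rot: [0.999, -0.049, 0.003, 0.001]
force: [0.2, -0.8, 0.1]
grip_width: 0.056
grasp_force: 26.9
[314.75889968 315.53713978] 25879 (array([ 472.7, -190.6]), 235.4, 103.4, -17.1) 0.01583129300396211 -0.013165921311774171 0.0011811178859179594
t 4.07 p [ 547.1 -198.   147.2] yaw -5.62 tilt -0.99992 w 56.2 gf 26.9 F [ 1.2 -0.8  0.9]
now-axes [ -70.4 -446.9   -5.7] after-turn axes [ -73.4 -446.4   -2.8] wz 0.007
```

View pics/w4.png

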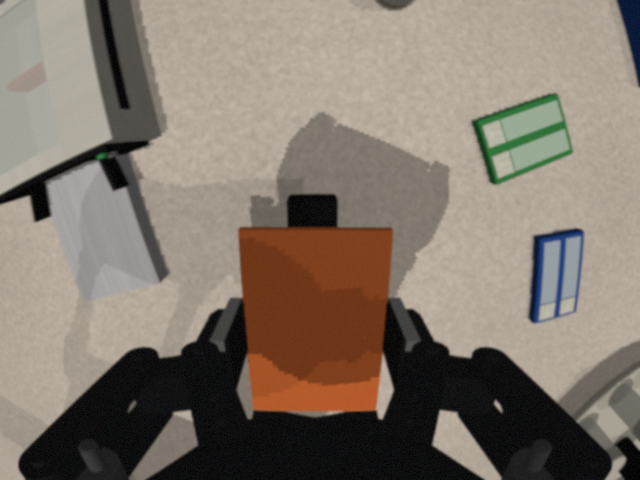

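The sheet is held level between the pads at (315,320). I'm carrying it towards the tray and stopping short for a close look at the tray.

```bash
python3 -m creep '[{"wx":0,"wy":0,"wz":0,"dx":-11,"dy":-34,"dz":-4,"gripper":50},{"wx":0,"wy":0,"wz":0,"dx":-11,"dy":-34,"dz":-4,"gripper":50},{"wx":0,"wy":0,"wz":0,"dx":-11,"dy":-34,"dz":-4,"gripper":50},{"wx":0,"wy":0,"wz":0,"dx":-11,"dy":-34,"dz":-4,"gripper":50},{"wx":0,"wy":0,"wz":0,"dx":-11,"dy":-34,"dz":-4,"gripper":50}]'
python3 -m creep '[{"wx":0,"wy":0,"wz":0,"dx":-11,"dy":-34,"dz":0,"gripper":50},{"wx":0,"wy":0,"wz":0,"dx":-11,"dy":-34,"dz":0,"gripper":50},{"wx":0,"wy":0,"wz":0,"dx":-11,"dy":-34,"dz":0,"gripper":50},{"wx":0,"wy":0,"wz":0,"dx":-11,"dy":-34,"dz":0,"gripper":50},{"wx":0,"wy":0,"wz":0,"dx":-11,"dy":-34,"dz":0,"gripper":50}]'
python3 -m creep '[{"wx":0,"wy":0,"wz":0,"dx":0,"dy":0,"dz":0,"gripper":50},{"wx":0,"wy":0,"wz":0,"dx":0,"dy":0,"dz":0,"gripper":50},{"wx":0,"wy":0,"wz":0,"dx":0,"dy":0,"dz":0,"gripper":50},{"wx":0,"wy":0,"wz":0,"dx":0,"dy":0,"dz":0,"gripper":50},{"wx":0,"wy":0,"wz":0,"dx":0,"dy":0,"dz":0,"gripper":50}]'
python3 - <<'E'
from h import *
o=get_obs()
im,d,H,S,V,W=shot("wrist","w5")
p=W((H>95)&(H<130)&(S>70));p=p[(p[:,2]>.012)&(p[:,2]<.025)&(p[:,1]>.2)];print("holder1",len(p),np.median(p[:,2]),rect(p))
p=W(V<70);p=p[(p[:,2]>.049)&(p[:,2]<.06)&(p[:,1]>.2)&(p[:,0]<.5)];print("tab",len(p),np.median(p[:,2]),rect(p) if len(p) else 0)
m=((H<15)&(S>120)).astype(np.uint8)
n,l,st,ce=cv2.connectedComponentsWithStats(m);
for i in np.argsort(-st[1:,4])[:2]+1:
  p=W(l==i);print("sheet",ce[i],len(p),rect(p),np.median(p[:,2]))
E
python3 to.py 520.7 253.6 150 -6
```

```text
t: 4.48
ee_pos: [0.5045, -0.0204, 0.1597]
tool_rot: [0.999, -0.049, 0.0, -0.0]
force: [0.7, 0.9, -0.9]
grip_width: 0.0563
grasp_force: 26.9
t: 4.9
ee_pos: [0.4664, 0.1544, 0.1596]
tool_rot: [0.999, -0.049, 0.0, -0.0]
force: [0.4, 0.4, 0.1]
grip_width: 0.0562
grasp_force: 26.9
t: 5.32
ee_pos: [0.4677, 0.1516, 0.1593]
tool_rot: [0.999, -0.05, 0.0, 0.0]
force: [0.1, 0.0, 0.0]
grip_width: 0.0564
grasp_force: 27.0
holder1 2287 0.015431547348008168 (array([495., 256.]), 138.4, 53.4, -6.6)
tab 379 0.05327695546905725 (array([424.5, 262.6]), 24.7, 9.9, 84.7)
sheet [314.7762867  315.97451809] 25684 (array([390.8, 160.9]), 239.6, 128.2, -5.6) 0.16339965683801394
sheet [390.5 325. ] 4 (array([473. , 123.9]), 1.9, 0.1, -7.5) 0.17413333805359038
t 5.37 p [467.7 151.7 159.2] yaw -5.74 tilt -1.0 w 56.2 gf 27.0 F [-0.3 -1.  -0.4]
now-axes [  42.6 -106.7    9.2] after-turn axes [  42.1 -106.9    9.2] wz 0.005
```

View pics/w5.png

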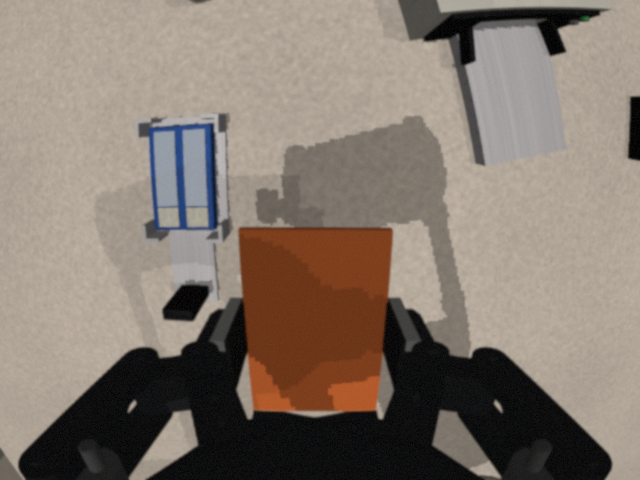

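Tray at (183,175) with its tab at (187,300), ledge at (520,90), and the held sheet at (315,320). I'm refining on the saved frame, since the pose hasn't changed.

```bash
python3 - <<'E'
from h import *
im=cv2.imread("pics/w5.png");d=np.load("w5.npy");c=calibration("wrist")
hsv=cv2.cvtColor(im,cv2.COLOR_BGR2HSV);H,S,V=[hsv[...,i].astype(int) for i in range(3)]
def W(m,b,z):
    k=np.zeros_like(m);k[b[1]:b[3],b[0]:b[2]]=m[b[1]:b[3],b[0]:b[2]];v,u=np.nonzero(k);p,ok=wworld(c,u,v,d);p=p[ok];return p[(p[:,2]>z[0])&(p[:,2]<z[1])]
a=np.ones_like(H,bool)
for n,m,b,z in (("h1",(H>95)&(H<130)&(S>70),(140,110,230,240),(.0135,.02)),("tray all",a,(135,108,232,242),(.0035,.04)),("posts",a,(135,108,232,242),(.0225,.035)),("tab",V<60,(155,270,215,325),(.045,.065)),("ledge",a,(445,15,580,170),(.016,.024)),("sheet",(H<15)&(S>120),(230,200,400,420),(.15,.175))):
    p=W(m,b,z);print(n,len(p),np.round(np.median(p[:,2]),4),rect(p))
    if n=="sheet":print(np.percentile(p[:,2],[2,98]),np.linalg.lstsq(np.c_[p[:,:2],np.ones(len(p))],p[:,2],rcond=None)[0])
E
```

```text
h1 2199 0.0154 (array([522.3, 253.1]), 83.5, 53.1, -6.6)
tray all 8979 0.0156 (array([519.2, 252.8]), 103.9, 68.9, -6.3)
posts 577 0.0253 (array([522.3, 252.4]), 97.6, 68.9, -6.4)
tab 447 0.053 (array([424.6, 262.5]), 24.9, 9.8, 84.2)
ledge 11415 0.0191 (array([573.7, -24.5]), 115.1, 114.8, -81.2)
sheet 25576 0.1634 (array([466.2, 152.7]), 87.8, 57.9, -5.7)
[0.16213385 0.16458157] [-0.00342344  0.00378584  0.16442109]
```

```bash
python3 -m creep '[{"wx":0,"wy":0,"wz":0,"dx":15.3,"dy":-35,"dz":0,"gripper":50},{"wx":0,"wy":0,"wz":0,"dx":15.3,"dy":-35,"dz":0,"gripper":50},{"wx":0,"wy":0,"wz":0,"dx":15.3,"dy":-35,"dz":0,"gripper":50},{"wx":0,"wy":0,"wz":0.012,"dx":0,"dy":0,"dz":25,"gripper":50},{"wx":0,"wy":0,"wz":0,"dx":0,"dy":0,"dz":35,"gripper":50}]'
python3 -m creep '[{"wx":0,"wy":0,"wz":0,"dx":0,"dy":0,"dz":30,"gripper":50},{"wx":0,"wy":0,"wz":0,"dx":0,"dy":0,"dz":15,"gripper":50},{"wx":0,"wy":0,"wz":0,"dx":0,"dy":0,"dz":0,"gripper":50},{"wx":0,"wy":0,"wz":0,"dx":0,"dy":0,"dz":0,"gripper":50},{"wx":0,"wy":0,"wz":0,"dx":0,"dy":0,"dz":0,"gripper":50}]'
python3 to.py 523.8 251.5 17 -6.4
```

```text
t: 5.78
ee_pos: [0.5282, 0.2548, 0.1016]
tool_rot: [0.998, -0.055, 0.005, -0.002]
force: [0.4, 0.3, -0.9]
grip_width: 0.0562
grasp_force: 27.0
t: 6.2
ee_pos: [0.5247, 0.2526, 0.0554]
tool_rot: [0.998, -0.056, 0.001, -0.0]
force: [0.3, 0.8, 0.5]
grip_width: 0.0561
grasp_force: 27.0
t 6.2 p [524.7 252.6  55.4] yaw -6.38 tilt -1.0 w 56.1 gf 27.0 F [0.3 0.8 0.5]
now-axes [-0.9  1.2 38.4] after-turn axes [-0.8  1.2 38.4] wz 0.0
```

```bash
python3 -m creep '[{"wx":0,"wy":0,"wz":0,"dx":-0.4,"dy":0.6,"dz":15,"gripper":50},{"wx":0,"wy":0,"wz":0,"dx":0,"dy":0,"dz":15,"gripper":50},{"wx":0,"wy":0,"wz":0,"dx":0,"dy":0,"dz":7,"gripper":50},{"wx":0,"wy":0,"wz":0,"dx":0,"dy":0,"dz":0,"gripper":50},{"wx":0,"wy":0,"wz":0,"dx":0,"dy":0,"dz":0,"gripper":50}]'
python3 to.py 523.8 251.5 17 -6.4
```

```text
t: 6.62
ee_pos: [0.5236, 0.2523, 0.0182]
tool_rot: [0.998, -0.055, 0.001, -0.0]
force: [0.3, -0.8, 0.7]
grip_width: 0.0559
grasp_force: 27.0
t 6.62 p [523.6 252.3  18.2] yaw -6.33 tilt -1.0 w 55.9 gf 27.0 F [ 0.3 -0.8  0.7]
now-axes [0.3 0.8 1.2] after-turn axes [0.3 0.8 1.2] wz 0.001
```

```bash
python3 -m creep '[{"wx":0,"wy":0,"wz":0,"dx":0,"dy":0.4,"dz":1,"gripper":50},{"wx":0,"wy":0,"wz":0,"dx":0,"dy":0,"dz":0.5,"gripper":50},{"wx":0,"wy":0,"wz":0,"dx":0,"dy":0,"dz":0.5,"gripper":50},{"wx":0,"wy":0,"wz":0,"dx":0,"dy":0,"dz":0,"gripper":50},{"wx":0,"wy":0,"wz":0,"dx":0,"dy":0,"dz":0,"gripper":50}]'
```

```text
t: 7.03
ee_pos: [0.5229, 0.2519, 0.0155]
tool_rot: [0.998, -0.055, 0.0, -0.0]
force: [-0.6, 0.2, -1.5]
grip_width: 0.0558
grasp_force: 27.0
```

```bash
python3 -m creep '[{"wx":0,"wy":0,"wz":0,"dx":0,"dy":0,"dz":0,"gripper":58},{"wx":0,"wy":0,"wz":0,"dx":0,"dy":0,"dz":0,"gripper":62},{"wx":0,"wy":0,"wz":0,"dx":0,"dy":0,"dz":0,"gripper":68},{"wx":0,"wy":0,"wz":0,"dx":0,"dy":0,"dz":0,"gripper":72},{"wx":0,"wy":0,"wz":0,"dx":0,"dy":0,"dz":0,"gripper":72}]'
python3 -m creep '[{"wx":0,"wy":0,"wz":0,"dx":0,"dy":0,"dz":-10,"gripper":72},{"wx":0,"wy":0,"wz":0,"dx":0,"dy":0,"dz":-30,"gripper":72},{"wx":0,"wy":0,"wz":0,"dx":0,"dy":0,"dz":-35,"gripper":72},{"wx":0,"wy":0,"wz":0,"dx":0,"dy":0,"dz":-35,"gripper":72},{"wx":0,"wy":0,"wz":0,"dx":0,"dy":0,"dz":-10,"gripper":72}]'
python3 - <<'E'
from h import *
im,d,H,S,V,W=shot("wrist","w6")
m=((H<15)&(S>120)).astype(np.uint8);m[:150]=0
p=W(m>0);q=p[(p[:,2]>.012)&(p[:,2]<.03)];q=q[np.hypot(q[:,0]-.522,q[:,1]-.2525)<.06];print("sheet",len(q),np.median(q[:,2]),rect(q),np.linalg.lstsq(np.c_[q[:,:2],np.ones(len(q))],q[:,2],rcond=None)[0])
p=W(np.ones_like(m)>0);p=p[(p[:,2]>.0225)&(p[:,2]<.04)&(np.hypot(p[:,0]-.522,p[:,1]-.2525)<.08)];print("posts",len(p),np.median(p[:,2]),rect(p))
E
python3 to.py 488 -414 120 4.3
```

```text
t: 7.45
ee_pos: [0.5228, 0.2519, 0.0153]
tool_rot: [0.998, -0.055, -0.0, 0.0]
force: [0.2, 1.0, -0.3]
grip_width: 0.0722
grasp_force: 0.0
t: 7.87
ee_pos: [0.5259, 0.253, 0.1416]
tool_rot: [0.998, -0.055, 0.005, -0.002]
force: [0.3, 1.4, 0.8]
grip_width: 0.0722
grasp_force: 0.0
sheet 8787 0.019400342847732788 (array([520.4, 254.3]), 89.4, 58.8, -6.0) [0.00076533 0.00059456 0.01884685]
posts 643 0.025388269907972993 (array([521.9, 252.6]), 99.1, 68.2, -6.4)
t 7.92 p [526.  253.1 141.5] yaw -6.31 tilt -0.99994 w 71.9 gf 0.0 F [ 0.4 -0.   0.5]
now-axes [ 35.3 667.3  18.8] after-turn axes [-87.9 662.3  21.5] wz -0.185
```

View pics/w6.png

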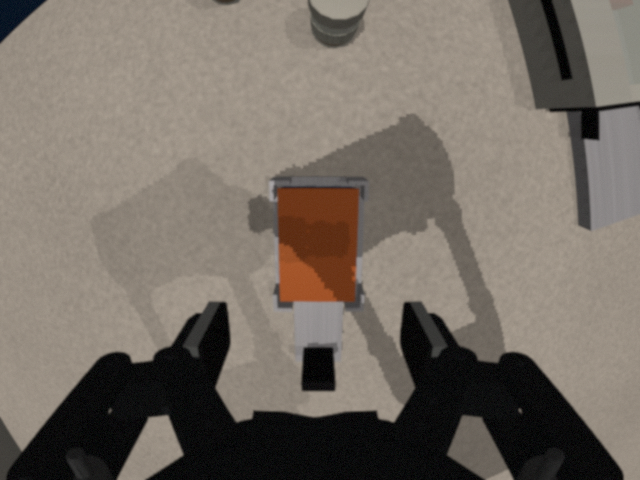

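The sheet lies in the tray between all four posts at (318,245), level and about 2 mm off centre. On to holder 2.

```bash
for i in 1; do :; done; python3 -m creep '[{"wx":0,"wy":0,"wz":0,"dx":2,"dy":40,"dz":0,"gripper":85},{"wx":0,"wy":0,"wz":0,"dx":2,"dy":40,"dz":0,"gripper":85},{"wx":0,"wy":0,"wz":0,"dx":2,"dy":40,"dz":0,"gripper":85},{"wx":0,"wy":0,"wz":0,"dx":2,"dy":40,"dz":0,"gripper":85},{"wx":0,"wy":0,"wz":0,"dx":2,"dy":40,"dz":0,"gripper":85}]'
python3 -m creep '[{"wx":0,"wy":0,"wz":0,"dx":2,"dy":40,"dz":0,"gripper":85},{"wx":0,"wy":0,"wz":0,"dx":2,"dy":40,"dz":0,"gripper":85},{"wx":0,"wy":0,"wz":0,"dx":2,"dy":40,"dz":0,"gripper":85},{"wx":0,"wy":0,"wz":0,"dx":2,"dy":40,"dz":0,"gripper":85},{"wx":0,"wy":0,"wz":0,"dx":2,"dy":40,"dz":0,"gripper":85}]'
python3 -m creep '[{"wx":0,"wy":0,"wz":0,"dx":2,"dy":40,"dz":0,"gripper":85},{"wx":0,"wy":0,"wz":0,"dx":2,"dy":40,"dz":0,"gripper":85},{"wx":0,"wy":0,"wz":0,"dx":2,"dy":40,"dz":0,"gripper":85},{"wx":0,"wy":0,"wz":0,"dx":2,"dy":40,"dz":0,"gripper":85},{"wx":0,"wy":0,"wz":0,"dx":2,"dy":40,"dz":0,"gripper":85}]'
python3 -m creep '[{"wx":0,"wy":0,"wz":0,"dx":2,"dy":33,"dz":0,"gripper":85},{"wx":0,"wy":0,"wz":0,"dx":2,"dy":32,"dz":0,"gripper":85},{"wx":0,"wy":0,"wz":-0.097,"dx":0,"dy":0,"dz":0,"gripper":85},{"wx":0,"wy":0,"wz":-0.097,"dx":0,"dy":0,"dz":0,"gripper":85},{"wx":0,"wy":0,"wz":0,"dx":0,"dy":0,"dz":0,"gripper":85}]'
python3 -m creep '[{"wx":0,"wy":0,"wz":0,"dx":0,"dy":0,"dz":0,"gripper":85},{"wx":0,"wy":0,"wz":0,"dx":0,"dy":0,"dz":0,"gripper":85},{"wx":0,"wy":0,"wz":0,"dx":0,"dy":0,"dz":0,"gripper":85},{"wx":0,"wy":0,"wz":0,"dx":0,"dy":0,"dz":0,"gripper":85},{"wx":0,"wy":0,"wz":0,"dx":0,"dy":0,"dz":0,"gripper":85}]'
python3 - <<'E'
from h import *
im,d,H,S,V,W=shot("wrist","w7")
p=W((H>95)&(H<130)&(S>70));p=p[(p[:,2]>.0085)&(p[:,2]<.02)&(np.hypot(p[:,0]-.487,p[:,1]+.415)<.08)];print("h2",len(p),np.median(p[:,2]),rect(p))
E
python3 to.py 487 -417 100 5
```

```text
t: 8.33
ee_pos: [0.5094, 0.0505, 0.1345]
tool_rot: [0.999, -0.055, -0.001, 0.0]
force: [0.1, -0.4, -0.0]
grip_width: 0.0848
grasp_force: 0.0
t: 8.75
ee_pos: [0.4974, -0.1495, 0.1346]
tool_rot: [0.998, -0.055, -0.001, -0.0]
force: [0.8, 0.0, -0.2]
grip_width: 0.0851
grasp_force: 0.0
t: 9.17
ee_pos: [0.4855, -0.3493, 0.1344]
tool_rot: [0.998, -0.055, -0.001, -0.001]
force: [1.2, 0.0, 0.1]
grip_width: 0.085
grasp_force: 0.0
t: 9.58
ee_pos: [0.4825, -0.4131, 0.1339]
tool_rot: [0.999, 0.042, -0.001, -0.001]
force: [0.5, -0.1, -0.9]
grip_width: 0.085
grasp_force: 0.0
t: 10.0
ee_pos: [0.4836, -0.4125, 0.1354]
tool_rot: [0.999, 0.042, 0.0, 0.0]
force: [0.8, -0.9, 0.5]
grip_width: 0.0849
grasp_force: 0.0
h2 2592 0.011359300032107805 (array([ 486.2, -415.6]), 83.6, 52.1, 3.5)
t 10.05 p [ 483.6 -412.5  135.5] yaw 4.8 tilt -1.0 w 85.0 gf 0.0 F [-0.3 -0.6  0.9]
now-axes [ 3.   4.7 35.5] after-turn axes [ 3.   4.7 35.5] wz -0.003
```

```bash
python3 -m creep '[{"wx":0,"wy":0,"wz":0.018,"dx":2.4,"dy":3.3,"dz":30,"gripper":85},{"wx":0,"wy":0,"wz":0,"dx":0,"dy":0,"dz":40,"gripper":85},{"wx":0,"wy":0,"wz":0,"dx":0,"dy":0,"dz":30,"gripper":85},{"wx":0,"wy":0,"wz":0,"dx":0,"dy":0,"dz":0,"gripper":85},{"wx":0,"wy":0,"wz":0,"dx":0,"dy":0,"dz":0,"gripper":85}]'
python3 -m creep '[{"wx":0,"wy":0,"wz":0,"dx":0,"dy":0,"dz":12,"gripper":85},{"wx":0,"wy":0,"wz":0,"dx":0,"dy":0,"dz":8,"gripper":85},{"wx":0,"wy":0,"wz":0,"dx":0,"dy":0,"dz":4,"gripper":85},{"wx":0,"wy":0,"wz":0,"dx":0,"dy":0,"dz":0,"gripper":85},{"wx":0,"wy":0,"wz":0,"dx":0,"dy":0,"dz":0,"gripper":85}]'
python3 to.py 486.2 -415.6 11 3.8
```

```text
t: 10.47
ee_pos: [0.4853, -0.415, 0.0341]
tool_rot: [0.999, 0.033, -0.001, -0.001]
force: [-0.2, 0.1, 0.8]
grip_width: 0.0849
grasp_force: 0.0
t: 10.88
ee_pos: [0.4863, -0.4161, 0.0118]
tool_rot: [0.999, 0.033, 0.0, 0.0]
force: [0.5, -0.5, -0.1]
grip_width: 0.085
grasp_force: 0.0
t 10.88 p [ 486.3 -416.1   11.8] yaw 3.77 tilt -1.0 w 85.0 gf 0.0 F [ 0.5 -0.5 -0.1]
now-axes [-0.1 -0.5  0.8] after-turn axes [-0.1 -0.5  0.8] wz -0.001
```

Close, then lift.

```bash
python3 -m creep '[{"wx":0,"wy":0,"wz":0,"dx":0,"dy":0,"dz":0,"gripper":46},{"wx":0,"wy":0,"wz":0,"dx":0,"dy":0,"dz":0,"gripper":46},{"wx":0,"wy":0,"wz":0,"dx":0,"dy":0,"dz":0,"gripper":46},{"wx":0,"wy":0,"wz":0,"dx":0,"dy":0,"dz":0,"gripper":46},{"wx":0,"wy":0,"wz":0,"dx":0,"dy":0,"dz":0,"gripper":46}]' 30
python3 to.py 486.2 -415.6 11 3.8
python3 -m creep '[{"wx":0,"wy":0,"wz":0,"dx":0,"dy":0,"dz":-5,"gripper":46},{"wx":0,"wy":0,"wz":0,"dx":0,"dy":0,"dz":-20,"gripper":46},{"wx":0,"wy":0,"wz":0,"dx":0,"dy":0,"dz":-40,"gripper":46},{"wx":0,"wy":0,"wz":0,"dx":0,"dy":0,"dz":-40,"gripper":46},{"wx":0,"wy":0,"wz":0,"dx":0,"dy":0,"dz":-30,"gripper":46}]'
python3 to.py 460 150 146 -6.4
```

```text
t: 11.3
ee_pos: [0.4864, -0.4163, 0.0121]
tool_rot: [0.999, 0.033, 0.0, 0.0]
force: [-0.2, 0.5, 4.7]
grip_width: 0.0517
grasp_force: 31.6
t 11.3 p [ 486.4 -416.3   12.1] yaw 3.77 tilt -1.0 w 51.7 gf 31.6 F [-0.2  0.5  4.7]
now-axes [-0.2 -0.7  1.1] after-turn axes [-0.2 -0.7  1.1] wz -0.001
t: 11.72
ee_pos: [0.4866, -0.4164, 0.1491]
tool_rot: [0.999, 0.033, 0.001, 0.001]
force: [0.8, -1.2, -0.2]
grip_width: 0.0516
grasp_force: 31.7
t 11.72 p [ 486.6 -416.4  149.1] yaw 3.77 tilt -1.0 w 51.6 gf 31.7 F [ 0.8 -1.2 -0.2]
now-axes [  10.8 -566.9    2.1] after-turn axes [ -89.5 -559.9    3.1] wz 0.178
```

```bash
python3 -m creep '[{"wx":0,"wy":0,"wz":0,"dx":1,"dy":-38,"dz":0,"gripper":46},{"wx":0,"wy":0,"wz":0,"dx":1,"dy":-38,"dz":0,"gripper":46},{"wx":0,"wy":0,"wz":0,"dx":1,"dy":-38,"dz":0,"gripper":46},{"wx":0,"wy":0,"wz":0,"dx":1,"dy":-38,"dz":0,"gripper":46},{"wx":0,"wy":0,"wz":0,"dx":1,"dy":-38,"dz":0,"gripper":46}]'
python3 -m creep '[{"wx":0,"wy":0,"wz":0,"dx":1,"dy":-38,"dz":0,"gripper":46},{"wx":0,"wy":0,"wz":0,"dx":1,"dy":-38,"dz":0,"gripper":46},{"wx":0,"wy":0,"wz":0,"dx":1,"dy":-38,"dz":0,"gripper":46},{"wx":0,"wy":0,"wz":0,"dx":1,"dy":-38,"dz":0,"gripper":46},{"wx":0,"wy":0,"wz":0,"dx":1,"dy":-38,"dz":0,"gripper":46}]'
python3 -m creep '[{"wx":0,"wy":0,"wz":0,"dx":0,"dy":-38,"dz":0,"gripper":46},{"wx":0,"wy":0,"wz":0,"dx":0,"dy":-38,"dz":0,"gripper":46},{"wx":0,"wy":0,"wz":0,"dx":0,"dy":-38,"dz":0,"gripper":46},{"wx":0,"wy":0,"wz":0,"dx":0,"dy":-38,"dz":0,"gripper":46},{"wx":0,"wy":0,"wz":0,"dx":0,"dy":-35,"dz":0,"gripper":46}]'
python3 -m creep '[{"wx":0,"wy":0,"wz":0.089,"dx":0,"dy":0,"dz":0,"gripper":46},{"wx":0,"wy":0,"wz":0.089,"dx":0,"dy":0,"dz":0,"gripper":46},{"wx":0,"wy":0,"wz":0,"dx":0,"dy":0,"dz":0,"gripper":46},{"wx":0,"wy":0,"wz":0,"dx":0,"dy":0,"dz":0,"gripper":46},{"wx":0,"wy":0,"wz":0,"dx":0,"dy":0,"dz":0,"gripper":46}]'
python3 -m creep '[{"wx":0,"wy":0,"wz":0,"dx":0,"dy":0,"dz":0,"gripper":46},{"wx":0,"wy":0,"wz":0,"dx":0,"dy":0,"dz":0,"gripper":46},{"wx":0,"wy":0,"wz":0,"dx":0,"dy":0,"dz":0,"gripper":46},{"wx":0,"wy":0,"wz":0,"dx":0,"dy":0,"dz":0,"gripper":46},{"wx":0,"wy":0,"wz":0,"dx":0,"dy":0,"dz":0,"gripper":46}]'
python3 - <<'E'
from h import *
im,d,H,S,V,W=shot("wrist","w8")
o=get_obs();t=np.array(o["ee_pos"])
p=W((H>95)&(H<130)&(S>70));p=p[(abs(p[:,2]-t[2])<.02)&(np.hypot(p[:,0]-t[0],p[:,1]-t[1])<.065)];print("h2",len(p),np.median(p[:,2]),rect(p),np.linalg.lstsq(np.c_[p[:,:2],np.ones(len(p))],p[:,2],rcond=None)[0])
p=W((H<15)&(S>120));p=p[(p[:,2]>.014)&(p[:,2]<.025)&(np.hypot(p[:,0]-.522,p[:,1]-.2525)<.055)];print("sheet",len(p),rect(p))
p=W(H>-1);p=p[(p[:,2]>.0225)&(p[:,2]<.035)&(np.hypot(p[:,0]-.522,p[:,1]-.2525)<.07)];print("posts",len(p),rect(p))
E
python3 to.py 522.2 252.5 146 -6.4
```

```text
t: 12.13
ee_pos: [0.478, -0.2243, 0.1463]
tool_rot: [0.999, 0.032, 0.0, -0.0]
force: [1.4, 0.9, -0.5]
grip_width: 0.0517
grasp_force: 31.7
t: 12.55
ee_pos: [0.4705, -0.0343, 0.1464]
tool_rot: [0.999, 0.033, 0.0, 0.0]
force: [0.2, 0.6, -0.2]
grip_width: 0.0522
grasp_force: 31.7
t: 12.97
ee_pos: [0.458, 0.1526, 0.1464]
tool_rot: [0.999, 0.033, 0.0, -0.0]
force: [0.1, -0.7, -0.5]
grip_width: 0.0513
grasp_force: 31.7
t: 13.38
ee_pos: [0.4587, 0.1502, 0.1462]
tool_rot: [0.998, -0.055, -0.0, 0.0]
force: [-0.6, 0.2, -0.1]
grip_width: 0.0516
grasp_force: 31.7
t: 13.8
ee_pos: [0.4589, 0.1503, 0.1463]
tool_rot: [0.998, -0.056, -0.0, 0.0]
force: [-0.2, 0.8, -0.6]
grip_width: 0.0519
grasp_force: 31.7
h2 8029 0.14545004267660644 (array([458.5, 150.7]), 84.2, 75.6, -6.6) [-0.01871632  0.00135763  0.15390535]
sheet 7935 (array([521.8, 254. ]), 87.3, 60.4, -5.6)
posts 638 (array([522. , 252.5]), 98.5, 68.9, -6.4)
t 13.85 p [458.8 150.4 146.3] yaw -6.44 tilt -1.0 w 51.8 gf 31.7 F [ 0.  -1.1 -0.5]
now-axes [  51.5 -108.6    0.3] after-turn axes [  51.6 -108.6    0.3] wz -0.001
```

View pics/w8.png

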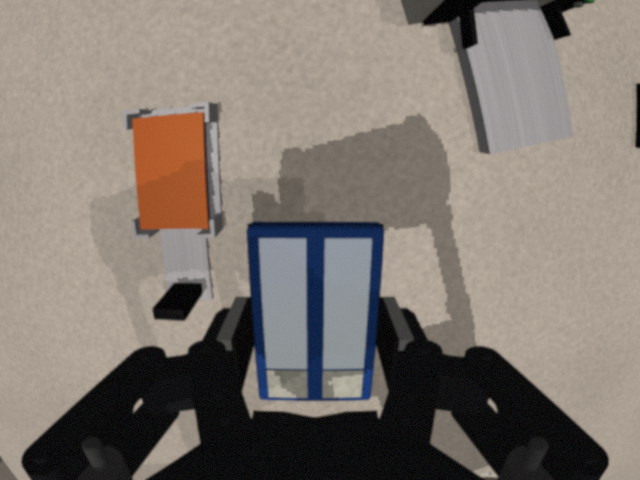

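Holder 2 is held square at (315,310) and centred on the TCP. The sheet still lies well in the tray at (172,170).

```bash
python3 -m creep '[{"wx":0,"wy":0,"wz":0,"dx":17.2,"dy":-36.2,"dz":0,"gripper":46},{"wx":0,"wy":0,"wz":0,"dx":17.2,"dy":-36.2,"dz":0,"gripper":46},{"wx":0,"wy":0,"wz":0,"dx":17.1,"dy":-36.2,"dz":0,"gripper":46},{"wx":0,"wy":0,"wz":0,"dx":0,"dy":0,"dz":30,"gripper":46},{"wx":0,"wy":0,"wz":0,"dx":0,"dy":0,"dz":35,"gripper":46}]'
python3 -m creep '[{"wx":0,"wy":0,"wz":0,"dx":0,"dy":0,"dz":20,"gripper":46},{"wx":0,"wy":0,"wz":0,"dx":0,"dy":0,"dz":10,"gripper":46},{"wx":0,"wy":0,"wz":0,"dx":0,"dy":0,"dz":0,"gripper":46},{"wx":0,"wy":0,"wz":0,"dx":0,"dy":0,"dz":0,"gripper":46},{"wx":0,"wy":0,"wz":0,"dx":0,"dy":0,"dz":0,"gripper":46}]'
python3 to.py 522.2 252.5 35 -6.4
python3 -m creep '[{"wx":0,"wy":0,"wz":0,"dx":0,"dy":0,"dz":8,"gripper":46},{"wx":0,"wy":0,"wz":0,"dx":0,"dy":0,"dz":5,"gripper":46},{"wx":0,"wy":0,"wz":0,"dx":0,"dy":0,"dz":3,"gripper":46},{"wx":0,"wy":0,"wz":0,"dx":0,"dy":0,"dz":0,"gripper":46},{"wx":0,"wy":0,"wz":0,"dx":0,"dy":0,"dz":0,"gripper":46}]'
python3 to.py 522.2 252.5 32.5 -6.4
```

```text
t: 14.27
ee_pos: [0.5265, 0.2558, 0.0831]
tool_rot: [0.998, -0.055, 0.004, -0.002]
force: [-0.3, -1.1, -1.9]
grip_width: 0.0517
grasp_force: 31.8
t: 14.68
ee_pos: [0.5235, 0.253, 0.0528]
tool_rot: [0.998, -0.056, 0.001, -0.001]
force: [-0.3, -0.9, -0.1]
grip_width: 0.0518
grasp_force: 31.8
t 14.68 p [523.5 253.   52.8] yaw -6.44 tilt -1.0 w 51.8 gf 31.8 F [-0.3 -0.9 -0.1]
now-axes [-1.3  0.6 17.8] after-turn axes [-1.2  0.6 17.8] wz -0.001
t: 15.1
ee_pos: [0.522, 0.2525, 0.0351]
tool_rot: [0.998, -0.056, -0.0, 0.0]
force: [-0.1, 0.1, -0.8]
grip_width: 0.0522
grasp_force: 31.8
t 15.1 p [522.  252.5  35.1] yaw -6.43 tilt -1.0 w 52.2 gf 31.8 F [-0.1  0.1 -0.8]
now-axes [0.2 0.  2.6] after-turn axes [0.2 0.  2.6] wz -0.001
```

```bash
python3 -m creep '[{"wx":0,"wy":0,"wz":0,"dx":0,"dy":0,"dz":1.5,"gripper":46},{"wx":0,"wy":0,"wz":0,"dx":0,"dy":0,"dz":0.7,"gripper":46},{"wx":0,"wy":0,"wz":0,"dx":0,"dy":0,"dz":0.3,"gripper":46},{"wx":0,"wy":0,"wz":0,"dx":0,"dy":0,"dz":0,"gripper":46},{"wx":0,"wy":0,"wz":0,"dx":0,"dy":0,"dz":0,"gripper":46}]'
```

```text
t: 15.52
ee_pos: [0.5222, 0.2527, 0.0328]
tool_rot: [0.998, -0.056, 0.0, 0.0]
force: [0.0, 1.3, -1.2]
grip_width: 0.052
grasp_force: 31.8
```

```bash
python3 -m creep '[{"wx":0,"wy":0,"wz":0,"dx":0,"dy":0,"dz":0.6,"gripper":46},{"wx":0,"wy":0,"wz":0,"dx":0,"dy":0,"dz":0,"gripper":46},{"wx":0,"wy":0,"wz":0,"dx":0,"dy":0,"dz":0,"gripper":56},{"wx":0,"wy":0,"wz":0,"dx":0,"dy":0,"dz":0,"gripper":62},{"wx":0,"wy":0,"wz":0,"dx":0,"dy":0,"dz":0,"gripper":70}]'
python3 -m creep '[{"wx":0,"wy":0,"wz":0,"dx":0,"dy":0,"dz":0,"gripper":70},{"wx":0,"wy":0,"wz":0,"dx":0,"dy":0,"dz":0,"gripper":70},{"wx":0,"wy":0,"wz":0,"dx":0,"dy":0,"dz":-20,"gripper":70},{"wx":0,"wy":0,"wz":0,"dx":0,"dy":0,"dz":-40,"gripper":70},{"wx":0,"wy":0,"wz":0,"dx":0,"dy":0,"dz":-40,"gripper":70}]'
python3 -m creep '[{"wx":0,"wy":0,"wz":0,"dx":-35,"dy":0,"dz":-10,"gripper":60},{"wx":0,"wy":0,"wz":0,"dx":-35,"dy":0,"dz":0,"gripper":60},{"wx":0,"wy":0,"wz":0,"dx":-30,"dy":0,"dz":0,"gripper":60},{"wx":0,"wy":0,"wz":0,"dx":0,"dy":0,"dz":0,"gripper":60},{"wx":0,"wy":0,"wz":0,"dx":0,"dy":0,"dz":0,"gripper":60}]'
python3 - <<'E'
from h import *
im,d,H,S,V,W=shot("wrist","w9")
p=W((H>95)&(H<130)&(S>70));p=p[(p[:,2]>.028)&(p[:,2]<.037)&(np.hypot(p[:,0]-.522,p[:,1]-.2525)<.06)];print("h2",len(p),np.median(p[:,2]),rect(p),np.linalg.lstsq(np.c_[p[:,:2],np.ones(len(p))],p[:,2],rcond=None)[0])
p=W(H>-1);p=p[(p[:,2]>.0225)&(p[:,2]<.027)&(np.hypot(p[:,0]-.522,p[:,1]-.2525)<.07)];print("posts",len(p),rect(p))
p=W(V<60);p=p[(p[:,2]>.049)&(p[:,2]<.058)&(np.hypot(p[:,0]-.424,p[:,1]-.263)<.03)];print("tab",len(p),rect(p) if len(p) else 0)
E
python3 to.py 424 263.3 150 83.6
```

```text
t: 15.93
ee_pos: [0.5222, 0.2527, 0.0322]
tool_rot: [0.998, -0.056, 0.0, 0.0]
force: [-0.7, -0.1, 1.1]
grip_width: 0.0698
grasp_force: 0.0
t: 16.35
ee_pos: [0.5207, 0.2521, 0.1317]
tool_rot: [0.998, -0.056, -0.002, 0.001]
force: [1.8, 1.2, 0.8]
grip_width: 0.0697
grasp_force: 0.0
t: 16.77
ee_pos: [0.4213, 0.2639, 0.1426]
tool_rot: [0.998, -0.055, 0.0, 0.0]
force: [-0.2, 1.2, -0.1]
grip_width: 0.0598
grasp_force: 0.0
h2 3408 0.03135580456512953 (array([521.9, 254.1]), 83.3, 52.0, -6.5) [-0.00179218  0.00097162  0.03204801]
posts 751 (array([522. , 252.4]), 98.4, 68.3, -6.2)
tab 567 (array([424.2, 263.4]), 24.2, 9.6, 83.2)
t 16.82 p [422.9 264.1 142.6] yaw -6.38 tilt -1.0 w 59.7 gf 0.0 F [ 1.2  0.1 -0.2]
now-axes [ 1.2  0.7 -7.4] after-turn axes [-0.7  1.2 -7.4] wz -1.57
```

View pics/w9.png

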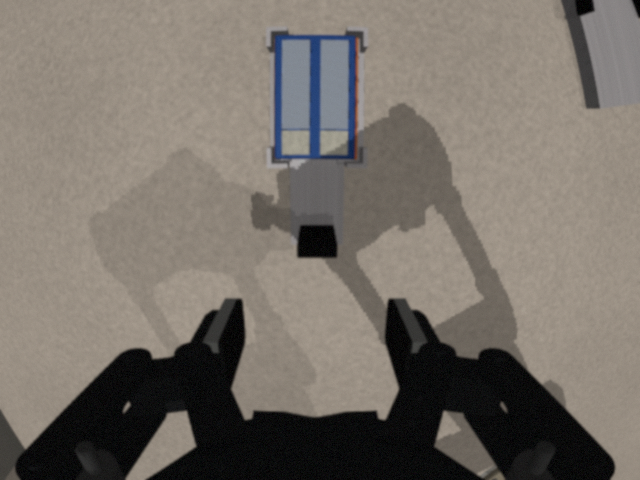

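The stack is complete: holder 2 at (315,97) square between the posts, tab at (318,241). Next I turn to take the tab, and fit the ledge and reader from the earlier frames.

```bash
python3 - <<'E'
from h import *
from scipy.spatial.transform import Rotation as Rn
o=get_obs();c=calibration("wrist")
def TT(p,R):
    T=np.eye(4);T[:3,:3]=R;T[:3,3]=p;return T
now=TT(o["ee_pos"],Rn.from_quat(o["tool_rot"]).as_matrix());X=np.linalg.inv(now)@np.array(c["world_from_camera"])
def yawR(a):
    a=np.radians(a);return np.array([[np.cos(a),np.sin(a),0],[np.sin(a),-np.cos(a),0],[0,0,-1]])
def show(n,p):
    m=np.zeros((400,400),np.uint8) # 1mm raster x 420..820? use hull trimmed
    h,x,y=np.histogram2d(p[:,0]*1000,p[:,1]*1000,bins=[np.arange(480,880),np.arange(-200,200)])
    m=((h>0)*255).astype(np.uint8);m=cv2.morphologyEx(m,cv2.MORPH_CLOSE,np.ones((5,5)));m=cv2.morphologyEx(m,cv2.MORPH_OPEN,np.ones((9,9)))
    k,l,st,ce=cv2.connectedComponentsWithStats(m);i=1+st[1:,4].argmax();q=np.argwhere(l==i)+[480.5,-199.5];print(n,len(p),rect(q/1000))
for f,p0,yaw in (("w5",(.4677,.1516,.1593),-5.72),("w8",(.4588,.1504,.1463),-6.44)):
    c2=dict(c);c2["world_from_camera"]=TT(p0,yawR(yaw))@X
    d=np.load(f+".npy");v,u=np.nonzero(d>0);k=(u>380)&(v<220);p,_=wworld(c2,u[k],v[k],d)
    L=p[(p[:,2]>.016)&(p[:,2]<.0225)];show(f+" ledge",L)
    # front panel: vertical face, z .055-.07
    F=p[(p[:,2]>.06)&(p[:,2]<.074)&(p[:,0]<.68)&(p[:,1]<.1)]
    if len(F)>50:
        b=np.polyfit(F[:,1],F[:,0],1);print("face",len(F),b,np.degrees(np.arctan(-b[0])),F[:,1].min(),F[:,1].max())
d=np.load("top0.npy");v,u=np.nonzero(d>0);p,_=world("top",u,v,d)
R=p[(p[:,2]>.07)&(p[:,2]<.088)&(p[:,0]>.55)&(p[:,0]<.86)&(abs(p[:,1])<.15)];show("top reader",R)
L=p[(p[:,2]>.014)&(p[:,2]<.026)&(p[:,0]>.45)&(p[:,0]<.66)&(abs(p[:,1])<.12)];show("top ledge",L)
E
```

```text
w5 ledge 11524 (array([573.1, -18.8]), 115.2, 86.4, 8.7)
face 1774 [-0.12419717  0.62176508] 7.079720552659185 -0.08718898722486826 0.06524888176083143
w8 ledge 12427 (array([573.7, -19. ]), 117.2, 86.5, 8.1)
face 105 [-0.12674276  0.6184084 ] 7.22331160537244 -0.06933514922681117 0.05344369992410651
top reader 8721 (array([720.7,   2.8]), 205.0, 150.4, 8.8)
top ledge 2553 (array([571.2, -20.4]), 113.8, 84.2, 8.4)
```

```bash
python3 -m creep '[{"wx":0,"wy":0,"wz":-0.12,"dx":0,"dy":0,"dz":0,"gripper":40},{"wx":0,"wy":0,"wz":-0.12,"dx":0,"dy":0,"dz":0,"gripper":40},{"wx":0,"wy":0,"wz":-0.12,"dx":0,"dy":0,"dz":0,"gripper":40},{"wx":0,"wy":0,"wz":-0.12,"dx":0,"dy":0,"dz":0,"gripper":40},{"wx":0,"wy":0,"wz":-0.12,"dx":0,"dy":0,"dz":0,"gripper":40}]'
python3 -m creep '[{"wx":0,"wy":0,"wz":-0.12,"dx":0,"dy":0,"dz":0,"gripper":40},{"wx":0,"wy":0,"wz":-0.12,"dx":0,"dy":0,"dz":0,"gripper":40},{"wx":0,"wy":0,"wz":-0.12,"dx":0,"dy":0,"dz":0,"gripper":40},{"wx":0,"wy":0,"wz":-0.12,"dx":0,"dy":0,"dz":0,"gripper":40},{"wx":0,"wy":0,"wz":-0.12,"dx":0,"dy":0,"dz":0,"gripper":40}]'
python3 -m creep '[{"wx":0,"wy":0,"wz":-0.12,"dx":0,"dy":0,"dz":0,"gripper":40},{"wx":0,"wy":0,"wz":-0.12,"dx":0,"dy":0,"dz":0,"gripper":40},{"wx":0,"wy":0,"wz":-0.12,"dx":0,"dy":0,"dz":0,"gripper":40},{"wx":0,"wy":0,"wz":-0.01,"dx":0,"dy":0,"dz":20,"gripper":40},{"wx":0,"wy":0,"wz":0,"dx":0,"dy":0,"dz":20,"gripper":40}]'
python3 to.py 424 263.3 30 83.6
```

```text
t: 17.23
ee_pos: [0.4246, 0.2639, 0.142]
tool_rot: [0.97, 0.244, 0.001, 0.0]
force: [0.7, 0.8, -0.2]
grip_width: 0.0401
grasp_force: 0.0
t: 17.65
ee_pos: [0.4247, 0.2639, 0.142]
tool_rot: [0.854, 0.52, 0.0, 0.0]
force: [0.4, -0.3, 0.9]
grip_width: 0.04
grasp_force: 0.0
t: 18.07
ee_pos: [0.4259, 0.2645, 0.1026]
tool_rot: [0.746, 0.666, 0.002, 0.001]
force: [-0.0, -0.4, 0.1]
grip_width: 0.04
grasp_force: 0.0
t 18.07 p [425.9 264.5 102.6] yaw 83.51 tilt -0.99999 w 40.0 gf 0.0 F [-0.  -0.4  0.1]
now-axes [-1.5 -2.1 72.6] after-turn axes [-1.4 -1.8 72.6] wz -0.002
```

```bash
python3 -m creep '[{"wx":0,"wy":0,"wz":0,"dx":-0.6,"dy":-0.6,"dz":25,"gripper":40},{"wx":0,"wy":0,"wz":0,"dx":0,"dy":0,"dz":25,"gripper":40},{"wx":0,"wy":0,"wz":0,"dx":0,"dy":0,"dz":18,"gripper":40},{"wx":0,"wy":0,"wz":0,"dx":0,"dy":0,"dz":10,"gripper":40},{"wx":0,"wy":0,"wz":0,"dx":0,"dy":0,"dz":0,"gripper":40}]'
python3 -m creep '[{"wx":0,"wy":0,"wz":0,"dx":0,"dy":0,"dz":0,"gripper":30},{"wx":0,"wy":0,"wz":0,"dx":0,"dy":0,"dz":0,"gripper":20},{"wx":0,"wy":0,"wz":0,"dx":0,"dy":0,"dz":0,"gripper":14},{"wx":0,"wy":0,"wz":0,"dx":0,"dy":0,"dz":0,"gripper":10},{"wx":0,"wy":0,"wz":0,"dx":0,"dy":0,"dz":0,"gripper":5}]' 90
python3 -m creep '[{"wx":0,"wy":0,"wz":0,"dx":0,"dy":0,"dz":0,"gripper":2},{"wx":0,"wy":0,"wz":0,"dx":0,"dy":0,"dz":0,"gripper":2},{"wx":0,"wy":0,"wz":0,"dx":0,"dy":0,"dz":0,"gripper":2},{"wx":0,"wy":0,"wz":0,"dx":0,"dy":0,"dz":0,"gripper":2},{"wx":0,"wy":0,"wz":0,"dx":0,"dy":0,"dz":0,"gripper":2}]' 90
python3 to.py 424 263.3 30 83.6
```

```text
t: 18.48
ee_pos: [0.4221, 0.2625, 0.0216]
tool_rot: [0.746, 0.666, -0.002, -0.001]
force: [-0.5, -0.6, 0.0]
grip_width: 0.0402
grasp_force: 0.0
t: 18.9
ee_pos: [0.4228, 0.2637, 0.0252]
tool_rot: [0.746, 0.666, 0.001, 0.0]
force: [-0.5, 0.5, 3.9]
grip_width: 0.0084
grasp_force: 88.0
t: 19.32
ee_pos: [0.4229, 0.2637, 0.0252]
tool_rot: [0.746, 0.666, 0.001, 0.0]
force: [-0.2, 0.1, 7.1]
grip_width: 0.0089
grasp_force: 88.3
t 19.32 p [422.9 263.7  25.2] yaw 83.54 tilt -1.0 w 8.9 gf 88.3 F [-0.2  0.1  7.1]
now-axes [-0.2  1.2 -4.8] after-turn axes [-0.2  1.2 -4.8] wz -0.001
```

```bash
python3 -m creep '[{"wx":0,"wy":0,"wz":0,"dx":0,"dy":0,"dz":-3,"gripper":2},{"wx":0,"wy":0,"wz":0,"dx":0,"dy":0,"dz":-8,"gripper":2},{"wx":0,"wy":0,"wz":0,"dx":0,"dy":0,"dz":-15,"gripper":2},{"wx":0,"wy":0,"wz":0,"dx":0,"dy":0,"dz":-15,"gripper":2},{"wx":0,"wy":0,"wz":0,"dx":0,"dy":0,"dz":-9,"gripper":2}]'
python3 -m creep '[{"wx":0,"wy":0,"wz":0,"dx":0,"dy":0,"dz":0,"gripper":2},{"wx":0,"wy":0,"wz":0,"dx":0,"dy":0,"dz":0,"gripper":2},{"wx":0,"wy":0,"wz":0,"dx":0,"dy":0,"dz":0,"gripper":2},{"wx":0,"wy":0,"wz":0,"dx":0,"dy":0,"dz":0,"gripper":2},{"wx":0,"wy":0,"wz":0,"dx":0,"dy":0,"dz":0,"gripper":2}]'
cat > tray.py <<'E'
# tray pose seen by the wrist, relative to the TCP (tray axes) and in the reader frame (s,n)
from h import *
import sys
from scipy.spatial.transform import Rotation as Rn
o=get_obs();t=np.array(o["ee_pos"]);R=Rn.from_quat(o["tool_rot"]).as_matrix()
im,d,H,S,V,W=shot("wrist",sys.argv[1]); dirn=R[:,1]*1000/1000
yaw=np.arctan2(-R[0,0],R[1,0]) # heading of tray = tool x turned -90
ax=np.array([np.cos(yaw),np.sin(yaw),0]);g=t+.099*ax
p=W((H>95)&(H<130)&(S>70));p=p[(np.hypot(*(p-g)[:,:2].T)<.06)&(abs(p[:,2]-(t[2]+.007))<.01)]
print("heading tcp",np.degrees(yaw),"h2",len(p))
c,L,w,a=rect(p);e=c/1000-t[:2];n=np.array([-ax[1],ax[0]])
A=np.linalg.lstsq(np.c_[(p-g)[:,:2]@ax[:2],(p-g)[:,:2]@n,np.ones(len(p))],p[:,2],rcond=None)[0]
print(c,L,w,a,"along",e@ax[:2],"across",e@n,"pitch,roll,z-tcp",A[:2],A[2]-t[2])
b=np.radians(8.5);print("s",c@[np.cos(b),np.sin(b)],"n",c@[-np.sin(b),np.cos(b)])
E
python3 tray.py w10; python3 to.py 446.6 -38.2 75 98.5
```

```text
t: 19.73
ee_pos: [0.4221, 0.2634, 0.0754]
tool_rot: [0.746, 0.666, 0.0, 0.0]
force: [-0.4, -0.5, -2.8]
grip_width: 0.0089
grasp_force: 87.8
t: 20.15
ee_pos: [0.4215, 0.263, 0.0733]
tool_rot: [0.746, 0.666, -0.001, -0.0]
force: [0.3, -0.4, -2.7]
grip_width: 0.0088
grasp_force: 87.8
heading tcp -6.476273469056259 h2 6444
[522.  250.4] 90.2 59.3 -7.0 along 0.10132965766227751 across -0.0011990492114744688 pitch,roll,z-tcp [ 0.01311137 -0.03258018] 0.004955546841380401
s 553.2777572217751 n 170.49305957616724
t 20.2 p [421.6 263.1  73.4] yaw 83.53 tilt -1.0 w 8.9 gf 87.8 F [-0.2  0.6 -3. ]
now-axes [-296.6   58.8   -1.4] after-turn axes [-301.7  -19.8   -1.6] wz -0.261
```

View pics/w10.png

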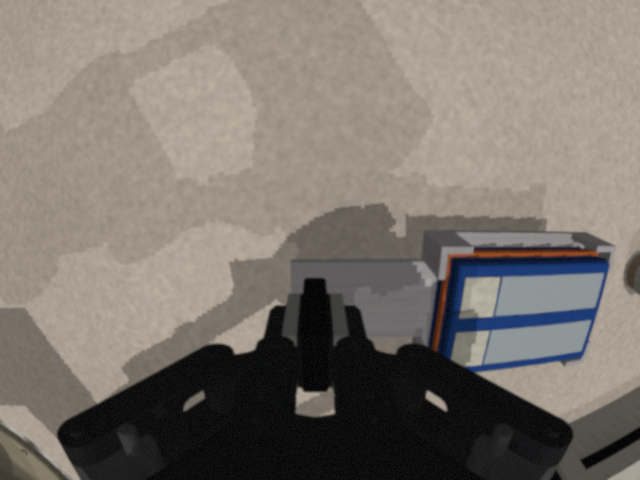

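The tray is held level by the tab at (315,330), with the stack intact at (525,310). I'm moving gently to the ledge.

```bash
python3 -m creep '[{"wx":0,"wy":0,"wz":0,"dx":-5,"dy":1,"dz":0,"gripper":2},{"wx":0,"wy":0,"wz":0,"dx":-12,"dy":2,"dz":0,"gripper":2},{"wx":0,"wy":0,"wz":0,"dx":-20,"dy":4,"dz":0,"gripper":2},{"wx":0,"wy":0,"wz":0,"dx":-26,"dy":5,"dz":0,"gripper":2},{"wx":0,"wy":0,"wz":0,"dx":-26,"dy":5,"dz":0,"gripper":2}]'
python3 -m creep '[{"wx":0,"wy":0,"wz":0,"dx":-26,"dy":5,"dz":0,"gripper":2},{"wx":0,"wy":0,"wz":0,"dx":-26,"dy":5,"dz":0,"gripper":2},{"wx":0,"wy":0,"wz":0,"dx":-26,"dy":5,"dz":0,"gripper":2},{"wx":0,"wy":0,"wz":0,"dx":-26,"dy":5,"dz":0,"gripper":2},{"wx":0,"wy":0,"wz":0,"dx":-26,"dy":5,"dz":0,"gripper":2}]'
python3 -m creep '[{"wx":0,"wy":0,"wz":0,"dx":-26,"dy":5,"dz":0,"gripper":2},{"wx":0,"wy":0,"wz":0,"dx":-22,"dy":5,"dz":0,"gripper":2},{"wx":0,"wy":0,"wz":0,"dx":-16,"dy":3,"dz":0,"gripper":2},{"wx":0,"wy":0,"wz":0,"dx":-10,"dy":2,"dz":0,"gripper":2},{"wx":0,"wy":0,"wz":0,"dx":-4,"dy":2,"dz":0,"gripper":2}]'
python3 -m creep '[{"wx":0,"wy":0,"wz":-0.03,"dx":0,"dy":0,"dz":0,"gripper":2},{"wx":0,"wy":0,"wz":-0.06,"dx":0,"dy":0,"dz":0,"gripper":2},{"wx":0,"wy":0,"wz":-0.08,"dx":0,"dy":0,"dz":0,"gripper":2},{"wx":0,"wy":0,"wz":-0.06,"dx":0,"dy":0,"dz":0,"gripper":2},{"wx":0,"wy":0,"wz":-0.03,"dx":0,"dy":0,"dz":0,"gripper":2}]'
python3 -m creep '[{"wx":0,"wy":0,"wz":0,"dx":0,"dy":0,"dz":0,"gripper":2},{"wx":0,"wy":0,"wz":0,"dx":0,"dy":0,"dz":0,"gripper":2},{"wx":0,"wy":0,"wz":0,"dx":0,"dy":0,"dz":0,"gripper":2},{"wx":0,"wy":0,"wz":0,"dx":0,"dy":0,"dz":0,"gripper":2},{"wx":0,"wy":0,"wz":0,"dx":0,"dy":0,"dz":0,"gripper":2}]'
python3 tray.py w11; python3 to.py 446.6 -38.2 46 98.5
```

```text
t: 20.62
ee_pos: [0.4286, 0.1714, 0.074]
tool_rot: [0.745, 0.667, -0.0, 0.0]
force: [0.1, -0.1, -1.7]
grip_width: 0.0091
grasp_force: 87.8
t: 21.03
ee_pos: [0.4384, 0.0388, 0.0742]
tool_rot: [0.746, 0.666, -0.0, 0.0]
force: [-0.1, 0.2, -3.2]
grip_width: 0.0089
grasp_force: 87.8
t: 21.45
ee_pos: [0.4467, -0.0403, 0.0741]
tool_rot: [0.747, 0.665, -0.0, 0.0]
force: [-0.9, -0.4, -3.1]
grip_width: 0.0091
grasp_force: 87.8
t: 21.87
ee_pos: [0.4467, -0.0379, 0.0741]
tool_rot: [0.652, 0.758, -0.0, -0.0]
force: [0.3, 0.7, -2.4]
grip_width: 0.0086
grasp_force: 87.8
t: 22.28
ee_pos: [0.4472, -0.0383, 0.0742]
tool_rot: [0.653, 0.757, -0.0, 0.0]
force: [-0.3, -0.6, -2.6]
grip_width: 0.0093
grasp_force: 87.8
heading tcp 8.416791526859631 h2 6555
[547.8 -24.6] 90.0 59.5 7.7 along 0.10153075001681187 across -0.0011332728638500933 pitch,roll,z-tcp [ 0.01471122 -0.03309062] 0.005091365248251142
s 538.1467784358695 n -105.29978565550385
t 22.33 p [447.2 -38.4  74.2] yaw 98.42 tilt -1.0 w 9.1 gf 87.8 F [-0.1  0.5 -2.7]
now-axes [ 0.3 -0.6 28.2] after-turn axes [ 0.3 -0.6 28.2] wz -0.001
```

```bash
python3 - <<'E'
from h import *
b=np.radians(8.5)
def sn(c):return np.round([c@[np.cos(b),np.sin(b)],c@[-np.sin(b),np.cos(b)]],1)
im,d,H,S,V,W=shot("top","t1")
p=W((H>95)&(H<130)&(S>70));q=p[(p[:,2]>.072)&(p[:,2]<.095)&(np.hypot(p[:,0]-.547,p[:,1]+.0235)<.06)]
r=rect(q);print("h2 top",len(q),np.median(q[:,2]),r,sn(r[0]))
p=W(H>-1);q=p[(p[:,2]>.045)&(p[:,2]<.095)&(abs(p[:,0]-.547)<.06)&(abs(p[:,1]+.0235)<.05)];r=rect(q);print("tray top",r,sn(r[0]))
im,d,H,S,V,W=shot("wrist")
p=W((H>95)&(H<130)&(S>70));q=p[(p[:,2]>.0775)&(p[:,2]<.084)&(np.hypot(p[:,0]-.547,p[:,1]+.0235)<.06)]
r=rect(q);print("h2 wrist",len(q),r,sn(r[0]))
p=W(H>-1);q=p[(p[:,2]>.072)&(p[:,2]<.0765)&(abs(p[:,0]-.547)<.065)&(abs(p[:,1]+.0235)<.06)];r=rect(q);print("posts wrist",len(q),r,sn(r[0]))
q=p[(p[:,2]>.016)&(p[:,2]<.0225)&(p[:,0]>.49)&(p[:,0]<.66)&(abs(p[:,1]+.02)<.06)];r=rect(q);print("ledge wrist",len(q),r,sn(r[0]))
E
```

```text
h2 top 459 0.08031319213984811 (array([547.2, -23.4]), 77.6, 51.7, 8.3) [ 537.7 -104. ]
tray top (array([549.3, -24.6]), 90.9, 67.9, 8.5) [ 539.6 -105.5]
h2 wrist 5348 (array([545.5, -22.5]), 85.4, 53.5, 7.9) [ 536.2 -102.9]
posts wrist 1793 (array([546.8, -24. ]), 99.3, 68.3, 8.3) [ 537.2 -104.6]
ledge wrist 5317 (array([592. ,  10.3]), 159.2, 69.3, -15.9) [587.  -77.3]
```

```bash
python3 -m creep '[{"wx":0,"wy":0,"wz":-0.002,"dx":0.6,"dy":-4,"dz":6,"gripper":2},{"wx":0,"wy":0,"wz":0,"dx":0,"dy":0,"dz":9,"gripper":2},{"wx":0,"wy":0,"wz":0,"dx":0,"dy":0,"dz":7,"gripper":2},{"wx":0,"wy":0,"wz":0,"dx":0,"dy":0,"dz":4,"gripper":2},{"wx":0,"wy":0,"wz":0,"dx":0,"dy":0,"dz":0,"gripper":2}]'
python3 -m creep '[{"wx":0,"wy":0,"wz":0,"dx":0,"dy":0,"dz":1,"gripper":2},{"wx":0,"wy":0,"wz":0,"dx":0,"dy":0,"dz":0.5,"gripper":2},{"wx":0,"wy":0,"wz":0,"dx":0,"dy":0,"dz":0.5,"gripper":2},{"wx":0,"wy":0,"wz":0,"dx":0,"dy":0,"dz":0,"gripper":2},{"wx":0,"wy":0,"wz":0,"dx":0,"dy":0,"dz":0,"gripper":2}]'
python3 - <<'E'
from h import *
b=np.radians(8.5)
im,d,H,S,V,W=shot("wrist","w12")
p=W((H>95)&(H<130)&(S>70));q=p[(p[:,2]>.047)&(p[:,2]<.06)&(np.hypot(p[:,0]-.543,p[:,1]+.0235)<.055)]
A=np.linalg.lstsq(np.c_[q[:,:2]@[np.cos(b),np.sin(b)],q[:,:2]@[-np.sin(b),np.cos(b)],np.ones(len(q))],q[:,2],rcond=None)[0];print(len(q),np.median(q[:,2]),rect(q),A)
E
python3 to.py 446.6 -38.2 46 98.5
```

```text
t: 22.85
ee_pos: [0.4421, -0.0382, 0.0468]
tool_rot: [0.653, 0.758, -0.001, -0.001]
force: [0.2, 0.5, -2.2]
grip_width: 0.0088
grasp_force: 87.8
t: 23.27
ee_pos: [0.4434, -0.0385, 0.0464]
tool_rot: [0.652, 0.758, 0.0, 0.0]
force: [-0.0, 0.7, -3.2]
grip_width: 0.0091
grasp_force: 87.9
5942 0.05197008013015392 (array([541.3, -22.3]), 85.0, 53.7, 8.3) [ 0.00615393 -0.01894259  0.04659874]
t 23.32 p [443.4 -38.5  46.4] yaw 98.54 tilt -1.0 w 9.4 gf 87.9 F [ 0.4  0.1 -3.6]
now-axes [-0.2  3.2  0.4] after-turn axes [-0.2  3.2  0.4] wz 0.001
```

```bash
python3 -m creep '[{"wx":0,"wy":0,"wz":0,"dx":0,"dy":0,"dz":0.5,"gripper":2},{"wx":0,"wy":0,"wz":0,"dx":0,"dy":0,"dz":0.5,"gripper":2},{"wx":0,"wy":0,"wz":0,"dx":0,"dy":0,"dz":0,"gripper":2},{"wx":0,"wy":0,"wz":0,"dx":0,"dy":0,"dz":0,"gripper":2},{"wx":0,"wy":0,"wz":0,"dx":0,"dy":0,"dz":0,"gripper":2}]'
python3 -m creep '[{"wx":0,"wy":0,"wz":0,"dx":0,"dy":0,"dz":0.5,"gripper":2},{"wx":0,"wy":0,"wz":0,"dx":0,"dy":0,"dz":0,"gripper":2},{"wx":0,"wy":0,"wz":0,"dx":0,"dy":0,"dz":0,"gripper":2},{"wx":0,"wy":0,"wz":0,"dx":0,"dy":0,"dz":0,"gripper":2},{"wx":0,"wy":0,"wz":0,"dx":0,"dy":0,"dz":0,"gripper":2}]'; python3 to.py 446.6 -38.2 46 98.5
```

```text
t: 23.73
ee_pos: [0.4433, -0.0385, 0.0453]
tool_rot: [0.653, 0.758, 0.0, 0.0]
force: [-0.2, -0.3, -1.7]
grip_width: 0.0087
grasp_force: 88.1
t: 24.15
ee_pos: [0.4432, -0.0385, 0.045]
tool_rot: [0.653, 0.758, -0.0, 0.0]
force: [-3.6, -0.1, 4.9]
grip_width: 0.0086
grasp_force: 89.2
t 24.15 p [443.2 -38.5  45. ] yaw 98.54 tilt -1.0 w 8.6 gf 89.2 F [-3.6 -0.1  4.9]
now-axes [-0.2  3.4 -1. ] after-turn axes [-0.2  3.4 -1. ] wz 0.001
```

```bash
python3 -m creep '[{"wx":0,"wy":0,"wz":0,"dx":0,"dy":4,"dz":-0.2,"gripper":2},{"wx":0,"wy":0,"wz":0,"dx":0,"dy":7,"dz":0,"gripper":2},{"wx":0,"wy":0,"wz":0,"dx":0,"dy":8,"dz":0,"gripper":2},{"wx":0,"wy":0,"wz":0,"dx":0,"dy":6,"dz":0,"gripper":2},{"wx":0,"wy":0,"wz":0,"dx":0,"dy":3,"dz":0,"gripper":2}]'
python3 to.py 446.6 -38.2 46 98.5
python3 - <<'E'
from h import *
b=np.radians(8.5)
def sn(c):return np.round([c@[np.cos(b),np.sin(b)],c@[-np.sin(b),np.cos(b)]],1)
im,d,H,S,V,W=shot("top","t2")
p=W((H>95)&(H<130)&(S>70));q=p[(p[:,2]>.044)&(p[:,2]<.065)&(np.hypot(p[:,0]-.57,p[:,1]+.02)<.06)];r=rect(q);print("h2 top",len(q),r,sn(r[0]))
p=W(H>-1);q=p[(p[:,2]>.014)&(p[:,2]<.026)&(p[:,0]>.49)&(p[:,0]<.64)&(abs(p[:,1]+.02)<.06)];n=q[:,:2]@[-np.sin(b),np.cos(b)]*1000;s=q[:,:2]@[np.cos(b),np.sin(b)]*1000;k=s<600;print("ledge n edges",np.percentile(n[k],[.5,99.5]))
q=p[(p[:,2]>.036)&(p[:,2]<.062)&(p[:,0]>.52)&(p[:,0]<.62)&(abs(p[:,1]+.02)<.05)];n=q[:,:2]@[-np.sin(b),np.cos(b)]*1000;print("tray n edges",np.percentile(n,[.5,99.5]))
E
```

```text
t: 24.57
ee_pos: [0.4698, -0.0342, 0.0452]
tool_rot: [0.652, 0.758, -0.001, -0.001]
force: [-9.6, -2.6, 12.4]
grip_width: 0.0089
grasp_force: 90.3
t 24.57 p [469.8 -34.2  45.2] yaw 98.57 tilt -1.0 w 8.9 gf 90.3 F [-9.6 -2.6 12.4]
now-axes [ -0.5 -23.5  -0.8] after-turn axes [ -0.5 -23.5  -0.8] wz 0.001
h2 top 356 (array([576.8, -17.6]), 63.7, 52.1, 7.8) [ 567.9 -102.7]
ledge n edges [-146.56762439  -62.1414129 ]
tray n edges [-147.42960422  -61.2808995 ]
```

```bash
python3 -m creep '[{"wx":0,"wy":0,"wz":0,"dx":0,"dy":0,"dz":-0.5,"gripper":2},{"wx":0,"wy":0,"wz":0,"dx":0,"dy":4,"dz":0,"gripper":2},{"wx":0,"wy":0,"wz":0,"dx":0,"dy":5,"dz":0,"gripper":2},{"wx":0,"wy":0,"wz":0,"dx":0,"dy":5,"dz":0,"gripper":2},{"wx":0,"wy":0,"wz":0,"dx":0,"dy":4,"dz":0,"gripper":2}]'
python3 to.py 446.6 -38.2 46 98.5
```

```text
t: 25.03
ee_pos: [0.4899, -0.0316, 0.0452]
tool_rot: [0.653, 0.758, 0.0, 0.0]
force: [-1.8, -1.2, -0.7]
grip_width: 0.0086
grasp_force: 88.3
t 25.03 p [489.9 -31.6  45.2] yaw 98.54 tilt -1.0 w 8.6 gf 88.3 F [-1.8 -1.2 -0.7]
now-axes [ -0.1 -43.8  -0.8] after-turn axes [ -0.2 -43.8  -0.8] wz 0.001
```

```bash
python3 -m creep '[{"wx":0,"wy":0,"wz":0,"dx":0,"dy":4,"dz":0,"gripper":2},{"wx":0,"wy":0,"wz":0,"dx":0,"dy":6,"dz":0,"gripper":2},{"wx":0,"wy":0,"wz":0,"dx":0,"dy":6,"dz":0,"gripper":2},{"wx":0,"wy":0,"wz":0,"dx":0,"dy":6,"dz":0,"gripper":2},{"wx":0,"wy":0,"wz":0,"dx":0,"dy":3,"dz":0,"gripper":2}]'
python3 to.py 446.6 -38.2 46 98.5
python3 -m creep '[{"wx":0,"wy":0,"wz":0,"dx":0,"dy":4,"dz":0,"gripper":2},{"wx":0,"wy":0,"wz":0,"dx":0,"dy":6,"dz":0,"gripper":2},{"wx":0,"wy":0,"wz":0,"dx":0,"dy":6,"dz":0,"gripper":2},{"wx":0,"wy":0,"wz":0,"dx":0,"dy":6,"dz":0,"gripper":2},{"wx":0,"wy":0,"wz":0,"dx":0,"dy":3,"dz":0,"gripper":2}]'
python3 to.py 446.6 -38.2 46 98.5
```

```text
t: 25.45
ee_pos: [0.5151, -0.0278, 0.0453]
tool_rot: [0.652, 0.758, 0.0, 0.001]
force: [-1.2, -0.0, -2.5]
grip_width: 0.009
grasp_force: 88.1
t 25.45 p [515.1 -27.8  45.3] yaw 98.54 tilt -1.0 w 9.0 gf 88.1 F [-1.2 -0.  -2.5]
now-axes [ -0.1 -69.3  -0.8] after-turn axes [ -0.1 -69.3  -0.7] wz 0.001
t: 25.87
ee_pos: [0.5396, -0.0242, 0.0454]
tool_rot: [0.653, 0.758, 0.0, 0.001]
force: [-0.6, 0.4, -2.2]
grip_width: 0.0088
grasp_force: 88.1
t 25.87 p [539.6 -24.2  45.4] yaw 98.54 tilt -1.0 w 8.8 gf 88.1 F [-0.6  0.4 -2.2]
now-axes [ -0.1 -94.   -0.8] after-turn axes [ -0.2 -94.   -0.6] wz 0.001
```

```bash
python3 -m creep '[{"wx":0,"wy":0,"wz":0,"dx":0,"dy":4,"dz":0,"gripper":2},{"wx":0,"wy":0,"wz":0,"dx":0,"dy":5,"dz":0,"gripper":2},{"wx":0,"wy":0,"wz":0,"dx":0,"dy":5,"dz":0,"gripper":2},{"wx":0,"wy":0,"wz":0,"dx":0,"dy":5,"dz":0,"gripper":2},{"wx":0,"wy":0,"wz":0,"dx":0,"dy":3,"dz":0,"gripper":2}]'
python3 to.py 446.6 -38.2 46 98.5
python3 -m creep '[{"wx":0,"wy":0,"wz":0,"dx":0,"dy":3,"dz":0,"gripper":2},{"wx":0,"wy":0,"wz":0,"dx":0,"dy":3,"dz":0,"gripper":2},{"wx":0,"wy":0,"wz":0,"dx":0,"dy":2,"dz":0,"gripper":2},{"wx":0,"wy":0,"wz":0,"dx":0,"dy":1,"dz":0,"gripper":2},{"wx":0,"wy":0,"wz":0,"dx":0,"dy":0,"dz":0,"gripper":2}]'
python3 to.py 446.6 -38.2 46 98.5
```

```text
t: 26.28
ee_pos: [0.5589, -0.021, 0.0452]
tool_rot: [0.652, 0.758, -0.001, -0.001]
force: [-7.7, -2.0, 3.1]
grip_width: 0.0093
grasp_force: 89.0
t 26.28 p [558.9 -21.   45.2] yaw 98.57 tilt -0.99999 w 9.3 gf 89.0 F [-7.7 -2.   3.1]
now-axes [  -0.2 -113.6   -0.4] after-turn axes [  -0.4 -113.6   -0.8] wz 0.001
t: 26.7
ee_pos: [0.5661, -0.0199, 0.0453]
tool_rot: [0.652, 0.758, -0.002, -0.002]
force: [-8.4, -2.3, 3.7]
grip_width: 0.0088
grasp_force: 89.0
t 26.7 p [566.1 -19.9  45.3] yaw 98.56 tilt -0.99998 w 8.8 gf 89.0 F [-8.4 -2.3  3.7]
now-axes [  -0.3 -120.9    0. ] after-turn axes [  -0.5 -120.9   -0.7] wz 0.001
```

```bash
python3 -m creep '[{"wx":0,"wy":0,"wz":0,"dx":0,"dy":2,"dz":0,"gripper":2},{"wx":0,"wy":0,"wz":0,"dx":0,"dy":2,"dz":0,"gripper":2},{"wx":0,"wy":0,"wz":0,"dx":0,"dy":2,"dz":0,"gripper":2},{"wx":0,"wy":0,"wz":0,"dx":0,"dy":1,"dz":0,"gripper":2},{"wx":0,"wy":0,"wz":0,"dx":0,"dy":0,"dz":0,"gripper":2}]'
python3 to.py 446.6 -38.2 46 98.5
python3 -m creep '[{"wx":0,"wy":0,"wz":0,"dx":0,"dy":1,"dz":0,"gripper":2},{"wx":0,"wy":0,"wz":0,"dx":0,"dy":1,"dz":0,"gripper":2},{"wx":0,"wy":0,"wz":0,"dx":0,"dy":1,"dz":0,"gripper":2},{"wx":0,"wy":0,"wz":0,"dx":0,"dy":0,"dz":0,"gripper":2},{"wx":0,"wy":0,"wz":0,"dx":0,"dy":0,"dz":0,"gripper":2}]'
python3 to.py 446.6 -38.2 46 98.5
```

```text
t: 27.12
ee_pos: [0.5723, -0.0189, 0.0454]
tool_rot: [0.652, 0.758, -0.003, -0.002]
force: [-9.9, -2.5, 4.0]
grip_width: 0.009
grasp_force: 89.1
t 27.12 p [572.3 -18.9  45.4] yaw 98.57 tilt -0.99998 w 9.0 gf 89.1 F [-9.9 -2.5  4. ]
now-axes [  -0.3 -127.2    0.3] after-turn axes [  -0.5 -127.2   -0.6] wz 0.001
t: 27.53
ee_pos: [0.5749, -0.0185, 0.0454]
tool_rot: [0.652, 0.758, -0.003, -0.003]
force: [-11.1, -2.8, 6.3]
grip_width: 0.0089
grasp_force: 89.2
t 27.53 p [574.9 -18.5  45.4] yaw 98.57 tilt -0.99997 w 8.9 gf 89.2 F [-11.1  -2.8   6.3]
now-axes [  -0.3 -129.8    0.4] after-turn axes [  -0.5 -129.8   -0.6] wz 0.001
```

```bash
python3 -m creep '[{"wx":0,"wy":0,"wz":0,"dx":0,"dy":1,"dz":-0.2,"gripper":2},{"wx":0,"wy":0,"wz":0,"dx":0,"dy":1,"dz":0,"gripper":2},{"wx":0,"wy":0,"wz":0,"dx":0,"dy":1,"dz":0,"gripper":2},{"wx":0,"wy":0,"wz":0,"dx":0,"dy":0,"dz":0,"gripper":2},{"wx":0,"wy":0,"wz":0,"dx":0,"dy":0,"dz":0,"gripper":2}]'
python3 to.py 446.6 -38.2 46 98.5
python3 -m creep '[{"wx":0,"wy":0,"wz":0,"dx":0,"dy":1,"dz":0,"gripper":2},{"wx":0,"wy":0,"wz":0,"dx":0,"dy":1,"dz":0,"gripper":2},{"wx":0,"wy":0,"wz":0,"dx":0,"dy":0,"dz":0,"gripper":2},{"wx":0,"wy":0,"wz":0,"dx":0,"dy":0,"dz":0,"gripper":2},{"wx":0,"wy":0,"wz":0,"dx":0,"dy":0,"dz":0,"gripper":2}]'
python3 to.py 446.6 -38.2 46 98.5
```

```text
t: 27.95
ee_pos: [0.5778, -0.0181, 0.0455]
tool_rot: [0.652, 0.758, -0.003, -0.003]
force: [-10.2, -2.8, 5.3]
grip_width: 0.0091
grasp_force: 89.1
t 27.95 p [577.8 -18.1  45.5] yaw 98.57 tilt -0.99997 w 9.1 gf 89.1 F [-10.2  -2.8   5.3]
now-axes [  -0.3 -132.7    0.5] after-turn axes [  -0.5 -132.7   -0.5] wz 0.001
t: 28.37
ee_pos: [0.5796, -0.0179, 0.0455]
tool_rot: [0.652, 0.758, -0.003, -0.003]
force: [-11.0, -2.7, 4.6]
grip_width: 0.0087
grasp_force: 89.2
t 28.37 p [579.6 -17.9  45.5] yaw 98.57 tilt -0.99997 w 8.7 gf 89.2 F [-11.   -2.7   4.6]
now-axes [  -0.3 -134.5    0.6] after-turn axes [  -0.5 -134.5   -0.5] wz 0.001
```

```bash
python3 -m creep '[{"wx":0,"wy":0,"wz":0,"dx":0,"dy":1,"dz":0,"gripper":2},{"wx":0,"wy":0,"wz":0,"dx":0,"dy":0.5,"dz":0,"gripper":2},{"wx":0,"wy":0,"wz":0,"dx":0,"dy":0,"dz":0,"gripper":2},{"wx":0,"wy":0,"wz":0,"dx":0,"dy":0,"dz":0,"gripper":2},{"wx":0,"wy":0,"wz":0,"dx":0,"dy":0,"dz":0,"gripper":2}]'
python3 to.py 446.6 -38.2 46 98.5
python3 - <<'E'
from h import *
b=np.radians(8.5);u=np.array([np.cos(b),np.sin(b)]);v=np.array([-u[1],u[0]])
for cam in ("wrist","top"):
    im,d,H,S,V,W=shot(cam,"f_"+cam);p=W(H>-1);s=p[:,:2]@u*1000;n=p[:,:2]@v*1000;z=p[:,2]*1000
    k=(abs(n+104)<12)&(s>590)&(s<635)
    for a in range(590,636,3):
        q=k&(s>=a)&(s<a+3)
        if q.sum()>3:print(cam,a,q.sum(),np.round(np.percentile(z[q],[10,50,90]),1),end="; ")
    f=(z>58)&(z<76)&(abs(n+104)<60)&(s>600)&(s<640);print("face s",f.sum(),np.percentile(s[f],[10,50,90]) if f.sum() else 0)
    r=(abs(n+104)<30)&(z>50)&(z<57)&(s>550)&(s<590)&(V.max()>0);print("tab",r.sum(),np.percentile(s[r],[5,95]) if r.sum() else 0)
E
```

```text
t: 28.78
ee_pos: [0.5808, -0.0176, 0.0455]
tool_rot: [0.652, 0.758, -0.003, -0.003]
force: [-10.8, -2.9, 5.3]
grip_width: 0.0091
grasp_force: 89.2
t 28.78 p [580.8 -17.6  45.5] yaw 98.57 tilt -0.99996 w 9.1 gf 89.2 F [-10.8  -2.9   5.3]
now-axes [  -0.4 -135.7    0.7] after-turn axes [  -0.5 -135.7   -0.5] wz 0.001
wrist 590 290 [23.1 24.2 63.5]; wrist 593 367 [23.  24.3 87.7]; wrist 596 864 [ 23.3  87.9 125.3]; wrist 599 980 [ 23.3  92.3 126.4]; wrist 602 1026 [ 23.4  93.5 127.6]; wrist 605 979 [ 23.3  94.  129.6]; wrist 608 1144 [ 23.4 102.3 107.5]; wrist 611 2118 [ 23.8 108.4 123. ]; wrist 614 2028 [ 23.9 114.2 127.6]; wrist 617 1123 [ 23.4 117.8 130. ]; wrist 620 883 [ 23.3 123.4 131. ]; wrist 623 817 [ 77.2 127.3 132.4]; wrist 626 580 [ 76.9 130.2 132.7]; wrist 629 456 [ 76.   77.3 132.7]; wrist 632 389 [ 75.8  76.5 131.9]; face s 5383 [612.51544211 614.50956837 633.06566119]
tab 731 [557.33371765 588.33986581]
top 590 54 [435.3 437.2 439.2]; top 593 41 [433.4 435.8 437.2]; top 596 39 [432.6 434.6 436.4]; top 599 39 [429.2 432.2 434.2]; top 602 40 [426.7 429.8 432.2]; top 605 29 [423.3 427.1 429.6]; top 608 24 [419.5 423.1 428. ]; top 611 15 [416.9 419.3 423.1]; top 614 6 [414.8 417.1 419.8]; face s 0 0
tab 0 0
```

```bash
python3 -m creep '[{"wx":0,"wy":0,"wz":0,"dx":0,"dy":1,"dz":0,"gripper":2},{"wx":0,"wy":0,"wz":0,"dx":0,"dy":1,"dz":0,"gripper":2},{"wx":0,"wy":0,"wz":0,"dx":0,"dy":0,"dz":0,"gripper":2},{"wx":0,"wy":0,"wz":0,"dx":0,"dy":0,"dz":0,"gripper":2},{"wx":0,"wy":0,"wz":0,"dx":0,"dy":0,"dz":0,"gripper":2}]'
python3 to.py 446.6 -38.2 46 98.5
python3 - <<'E'
from h import *
b=np.radians(8.5);u=np.array([np.cos(b),np.sin(b)]);v=np.array([-u[1],u[0]])
im,d,H,S,V,W=shot("wrist","g")
p=W((V<80));s=p[:,:2]@u*1000;n=p[:,:2]@v*1000;z=p[:,2]*1000
k=(z>54)&(z<85)&(s>540)&(s<600)&(abs(n+104)<20)
for a in range(60,84,3):
    q=k&(z>=a)&(z<a+3)
    if q.sum()>20:print(a,q.sum(),np.percentile(s[q],[3,97]),np.percentile(n[q],[3,97]))
# rear posts / holder seen through the slot: first surface above tongue in the middle and at the sides
p=W(H>-1);s=p[:,:2]@u*1000;n=p[:,:2]@v*1000;z=p[:,2]*1000
for lo,hi in ((-140,-125),(-120,-88),(-83,-68)):
    q=(n>lo)&(n<hi)&(z>27)&(z<50)&(s>600)&(s<650);print(lo,q.sum(),np.percentile(s[q],[5,50,95]) if q.sum() else 0)
E
```

```text
t: 29.3
ee_pos: [0.5812, -0.0175, 0.0456]
tool_rot: [0.652, 0.758, -0.004, -0.004]
force: [-14.6, -4.1, 8.5]
grip_width: 0.009
grasp_force: 89.5
t 29.3 p [581.2 -17.5  45.6] yaw 98.58 tilt -0.99993 w 9.0 gf 89.5 F [-14.6  -4.1   8.5]
now-axes [  -0.4 -136.2    1.1] after-turn axes [  -0.6 -136.2   -0.4] wz 0.001
60 377 [556.8087887 590.8938646] [-96.01909651 -90.48008586]
63 418 [557.36158751 590.78885277] [-95.99312346 -90.45930802]
66 339 [556.98559706 591.02965794] [-95.58886877 -90.590966  ]
69 287 [563.5031829  584.32594847] [-92.11461828 -90.44634227]
72 2232 [567.71056714 580.49143586] [-114.63633218  -91.00181456]
75 235 [558.70058429 591.9343453 ] [-108.71618361  -90.02527601]
78 432 [550.93513316 598.46929907] [-96.77918756 -88.7955213 ]
81 929 [545.85045035 598.08279475] [-107.64308821  -88.63795463]
-140 0 0
-120 0 0
-83 0 0
```

The last 2 mm of command moved the tool only 0.4 mm while the force rose by 4 N, so the backplate is at its stop. I'm handing in while still holding.

```bash
python3 -c "
from bench import *
print(finish_job())"
```

```text
the job is handed in; nothing more can be done
None
```

I stacked the sheet and second holder on the first and slid the loaded tray through the slot. I handed the job in at about 29 s, still gripping the tray hard against the backplate stop; the hand-in gave no verdict.

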